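# Zero the counter, load the pill rack, set the count

### The arm

A 6-joint arm with a two-finger parallel gripper is mounted at the origin on the work surface. World frame = base frame: x ahead of the robot, y to its left, z up, the work surface at z = 0. Lengths are in mm, angles in rad, forces in N, time in s.
With the tool pointing down it reaches from about 350 to 875 mm from the base axis. Payload 4.2 kg.
Tool frame: the origin (TCP) lies midway between the tips of the shut fingers; the grasp point (between the pads) lies 19 mm behind it; z points along the fingers, y is the direction in which the jaws open and shut (so a half turn about z gives the same grasp; the last joint's range is limited). The gripper opens to 85 mm and grips with 20 to 120 N. Pads are 22 mm wide; open, the fingers measure 114 mm over their backs; the gripper's body (76 mm by 85 mm) begins 54 mm behind the grasp point. The pads swing forward as they close: fully open they stand 13 mm farther back than shut.
Start: joints at [1.376, 0.385, 0.008, 0, -1.194, -0.259], TCP at [273.956, 561.736, 231.312] pointing down, gripper open.
Joint ranges: [-3.14, 3.14], [-1.21, 2.06], [-1.07, 1.41], [-3.16, 2.05], [-2.99, -0.16], [-3.1, 3.1]. Speed limits (rad/s): [2.79, 2.79, 3.14, 3.14, 3.14, 3.14].

### API

Orientations are given as a unit quaternion [x, y, z, w].
In Python, from bench import arm gives the robot as it stands.
- The arm moves only by the tool send_rows, never from a script. Its arguments are lists of equal length, an entry for each row: "translation": the shift along the tool's x, y, z in mm, a list of three; "dr": the turn, a rotation vector about the tool's x, y, z in degrees, a list of three; "grip": the finger opening in mm, from 0 to 85.4. In form: {"translation": [[dx, dy, dz], ...], "dr": [[ax, ay, az], ...], "grip": [grip, ...]}. A call has exactly 5 rows; each row shifts and turns the commanded pose from where the row before left it, along the tool's axes as they then stand; what a row does not reach is not made up. A row lasts 1/8 s, in which the tool goes at most 62.5 mm and 10.7 degrees, less where a joint would pass 70% of its speed; a pose out of reach is approached as far as the arm can. A call with a gripper value outside its range is refused whole. The fingers move at their own pace and stop on an object; the grip force is fixed at half the most. Time passes only in rows, so rows that do not move let the fingers close, or fill a call up. It gives the time, the measured TCP pose, the force and the opening at its end, in the units of the state.
- arm.read_state(): the state, without advancing time (a new reading comes with each control period).
- arm.get_image(name): name is "scene" or "top" or "wrist"; returns the picture (420x560x3 uint8, red, green, blue); there is no depth.
- arm.camera_info(name): a dict with "fx", "fy", "cx", "cy" (pixels), "cam_to_world" (4x4, takes a point from camera to world coordinates). Camera axes: x right, y down, z forward; pixel columns grow to the right and rows downward; lengths in mm; the calibration is good to about 2 mm. A picture is of the moment at which its call begins: read the wrist's pose just before it. camera_info takes no time and is no camera call; for the wrist camera it gives the pose at the moment of the call.
- arm.job_done(): hands the job in, once; it reports no verdict.
Trained networks look in the newest picture that a camera, given by its name, has taken for a name from the list of things; names that differ only in an ending like _2 or _b are one class to them, and where a whole thing is asked for, a point or a joint stands for the part that bears it (a point fixed in the world has none). Each returns a list of dicts, best first, with "confidence" (0 to 1); they miss things now and then, are a little off and sometimes report something else, mostly with a low value. They report only what shows in the picture. A call takes as long as a camera call.
- arm.search_frame(thing, camera): "xyz" ([x, y, z] in mm, in world coordinates, good to about 4 mm: the middle of the surface that is visible of it).
- arm.place_of(thing, camera): "xyz" ([x, y, z] in mm, in world coordinates, good to about 4 mm: a listed point, or the origin of a listed thing).
The state is a dict: "clock": time; "joints": joint angles; "joint_vel": joint speeds; "joint_efforts": joint torques, N m; "position": TCP position; "ee_rot": TCP orientation; "contact_force": force on the tool from outside, world axes, zero at the start; "wrist_torque": the same for the moment, N m; "gripper_width": finger opening in mm.
Only numpy, scipy, OpenCV 4.12 (cv2) and the standard library are available. Lean on these libraries where they do the work, as an engineer would, in place of code of your own. Each camera call takes 0.05 s, during which the arm holds its last target.

### The job

First clear the counter: roll its knurled thumbwheel until 0 is centred in the window. Then slide every green pill box on the drawer top, latch end first, fully home into the one channel of the clear rack that it fits closely. When all are in, roll the wheel to show the number of pill boxes in the rack, digit centred, and leave the jar, inhaler, magnifier and tongue scraper where they are.

Things in the scene. Friction and masses are not known exactly. Their poses are not given: they have to be found in the camera images.
- rack: clear slotted rack, pale grey floor, fixed, 160 (x) by 220 (y) by 37 mm high; origin at the centre of its underside, x points into the channels, z up. Floor 6 mm thick: open sill from x -80 to 18 mm, then four channels from mouths at x = 18 to the back wall at x = 76 mm, between 4 mm walls, under a clear roof (x 22 to 76, underside z 33 mm). A pill box fully home has its centre at x = 31 mm.
- counter: large-digit counter, grey box, fixed, 124 (x) by 76 (y) by 93 mm high; origin under its centre, z up. A black thumbwheel stands out 16 mm above the top through a slot (x -43 to 43, y -34 to -8 mm). Beside it a black-rimmed window (24 by 20 mm, centred at x 0, y 16 mm, in the top) shows a digit of the drum that turns with the wheel; tops of digits to +x.
- wheel_top (a point): topmost point of the knurled thumbwheel's rim, mid-width, 109 mm up; fixed to the counter, with its axes. Wheel 22 mm wide (y), radius 52 mm, axle level along the counter's y, 57 mm up. A finger pressed on the rim (about 5 N) and moved along rolls it by friction (it needs about 1 N); it stays where it is left.
- wheel (a joint): turn of the thumbwheel, rad: digit d is centred in the window at 0.6283 x d (0 to 9; stops well past them, at -0.6 and 6.2). It grows as the top of the wheel rolls to the counter's +x, and falls as it rolls to -x. It starts anywhere from 2.5 to 9 (often between two digits).
- channel1 (a point): middle of a channel's mouth at floor level (6 mm up), axes of the rack; channel 35 mm wide, for the pill box 3 mm narrower. It lies at x = 18, y = -88.5 mm in the rack
- channel2 (a point): middle of a channel's mouth at floor level (6 mm up), axes of the rack; channel 45 mm wide, for the pill box 3 mm narrower. It lies at x = 18, y = -44.5 mm in the rack
- channel3 (a point): middle of a channel's mouth at floor level (6 mm up), axes of the rack; channel 55 mm wide, for the pill box 3 mm narrower. It lies at x = 18, y = 9.5 mm in the rack
- channel4 (a point): middle of a channel's mouth at floor level (6 mm up), axes of the rack; channel 65 mm wide, for the pill box 3 mm narrower. It lies at x = 18, y = 73.5 mm in the rack
- pillbox1_c (a point): centre of a flat closed green pill box, 90 (x) by 32 (y) by 24 mm high, 12 mm above its underside. Front end +x, with white latch, has 5 mm rounded shoulders, then is 10 mm narrower over the last 12 mm. A grip fin stands on its top at the back: x -45 to -15 mm, 10 mm thick (y), from 24 to 55 mm above the underside. Fits the 35 mm channel (channel1). 50 to 150 g.
- pillbox2_c (a point): centre of a flat closed green pill box, 90 (x) by 42 (y) by 24 mm high, 12 mm above its underside. Front end +x, with white latch, has 5 mm rounded shoulders, then is 10 mm narrower over the last 12 mm. A grip fin stands on its top at the back: x -45 to -15 mm, 10 mm thick (y), from 24 to 55 mm above the underside. Fits the 45 mm channel (channel2). 50 to 150 g. None on days when absent.
- pillbox3_c (a point): centre of a flat closed green pill box, 90 (x) by 52 (y) by 24 mm high, 12 mm above its underside. Front end +x, with white latch, has 5 mm rounded shoulders, then is 10 mm narrower over the last 12 mm. A grip fin stands on its top at the back: x -45 to -15 mm, 10 mm thick (y), from 24 to 55 mm above the underside. Fits the 55 mm channel (channel3). 50 to 150 g. None on days when absent.
- pillbox4_c (a point): centre of a flat closed green pill box, 90 (x) by 62 (y) by 24 mm high, 12 mm above its underside. Front end +x, with white latch, has 5 mm rounded shoulders, then is 10 mm narrower over the last 12 mm. A grip fin stands on its top at the back: x -45 to -15 mm, 10 mm thick (y), from 24 to 55 mm above the underside. Fits the 65 mm channel (channel4). 50 to 150 g. None on days when absent.
- jar: closed amber jar, 60 mm across, 75 mm high, origin under its centre; to be left alone
- inhaler: yellow inhaler, about 52 by 34 mm, 76 mm high, origin under its centre; to be left alone
- magnifier: white plastic magnifier lying flat, lens ring 76 mm across, handle 65 mm to its -x, 9 mm thick; origin under the lens; to be left alone
- scraper: steel tongue scraper, U-shaped wire 120 by 52 mm, 8 mm thick, lying flat; origin under its middle; to be left alone

How it is judged:
By the outcome, as a careful person would: the job done as asked, in the order asked, and still so for the second after the job is handed in, with the robot touching nothing.
Of pillbox2, pillbox3, pillbox4 only 1 to 3 are there at a start; the rules pass over those that are not, and their reading is None.
At some moment in a run one of pillbox1, pillbox2, pillbox3, pillbox4 may be knocked a few centimetres aside while the robot is not near it.
Once in a run the grip may slacken for a moment while it holds something.
It also fails if it takes over 210 s, if anything falls off the work surface, if the arm or the gripper's body presses on something with over 40 N, if the wrist force passes 120 N, or if a joint passes its speed limit or range.

## Working session

There is one attempt and no reset: what is moved stays moved. The work goes in short steps, Python scripts to look and compute and a tool call to move; the robot and the scene stay as the last step left them, time stands still between calls to the robot, and variables do not carry over. Pictures are saved under pics/ and viewed, and the job is handed in when it is done.

Besides the shell and the picture viewer there is one more tool, called after ">>>" in YAML: its name, and indented under it one key for each argument. send_rows: Moves the arm, as the interface text tells. Its arguments: {"type":"object","properties":{"translation":{"type":"array"},"dr":{"type":"array"},"grip":{"type":"array"}},"required":["translation","dr","grip"]}

```bash
ls; mkdir -p pics
cat > h.py <<'E'
import numpy as np, cv2
from bench import arm
from scipy.spatial.transform import Rotation as R
def save(name,fn):
    im=arm.get_image(name); cv2.imwrite('pics/'+fn,im[:,:,::-1]); return im
def proj(p,ci):
    T=np.linalg.inv(np.array(ci['cam_to_world'])); q=T[:3,:3]@np.array(p,float)+T[:3,3]
    return np.array([ci['fx']*q[0]/q[2]+ci['cx'],ci['fy']*q[1]/q[2]+ci['cy']])
def back(u,v,z,ci):
    T=np.array(ci['cam_to_world']); d=T[:3,:3]@np.array([(u-ci['cx'])/ci['fx'],(v-ci['cy'])/ci['fy'],1]); o=T[:3,3]
    return o+d*(z-o[2])/d[2]
E
python3 - <<'E'
from h import *
s=arm.read_state(); print(s)
for c in ['scene','top','wrist']:
    save(c,c+'0.png'); print(c,arm.camera_info(c))
for t in ['rack','counter','wheel_top','channel1','channel4','pillbox1_c','jar','inhaler','magnifier','scraper']:
    print(t,[(np.round(d['xyz']),round(d['confidence'],2)) for d in arm.place_of(t,'top')])
print(arm.read_state()['clock'])
E
```

```text
pics
{'clock': 0.0, 'joints': array([ 1.37563929e+00,  3.85541794e-01,  6.61784351e-03, -4.85679569e-04,
       -1.19400319e+00, -2.58605016e-01]), 'joint_vel': array([-1.09875729e-03,  1.52312492e-04, -3.03653519e-03,  3.97967315e-04,
        1.08706155e-03,  7.49689154e-05]), 'joint_efforts': array([ 3.02531262e-04, -3.92289877e+01,  1.88405067e+01,  4.18635651e+00,
       -4.48429899e-03,  1.32096710e-05]), 'position': array([273.69535154, 561.23137225, 230.22935125]), 'ee_rot': array([ 9.74351980e-01, -2.25026739e-01, -1.91802305e-04,  1.07202770e-03]), 'contact_force': array([-0.07733592, -0.1420093 , -0.32295596]), 'wrist_torque': array([ 0.04883624,  0.07692213, -0.04273271]), 'gripper_width': 85.57859474426006}
scene {'fx': 424.9330528061171, 'fy': 424.9330528061171, 'cx': 275.1763233799954, 'cy': 213.24017826949225, 'cam_to_world': array([[ 8.56400634e-01,  3.62214859e-01, -3.67937971e-01,
         9.22194780e+02],
       [ 5.15928966e-01, -5.72915736e-01,  6.36855448e-01,
        -5.28062801e+02],
       [ 1.98810533e-02, -7.35233266e-01, -6.77522537e-01,
         6.2190852
[... 1060 characters left out ...]
,  -1.]), 0.95)]
wheel_top [(array([550., -29., 109.]), 0.97), (array([541., 208.,   2.]), 0.19)]
channel1 [(array([564., 220.,   4.]), 0.9), (array([562., 284.,   5.]), 0.87), (array([566., 124.,   4.]), 0.85), (array([566., 166.,   6.]), 0.8)]
channel4 [(array([564., 220.,   4.]), 0.9), (array([562., 284.,   5.]), 0.87), (array([566., 124.,   4.]), 0.85), (array([566., 166.,   6.]), 0.8)]
pillbox1_c [(array([ 584., -321.,    9.]), 0.63)]
jar [(array([755.,  63.,  -5.]), 0.55)]
inhaler [(array([756., 285.,   2.]), 0.81), (array([ 716., -305.,   -1.]), 0.41), (array([756.,  62.,  -6.]), 0.35)]
magnifier [(array([ 773., -105.,   -0.]), 0.7)]
scraper [(array([ 717., -302.,   -2.]), 0.62)]
0.65
```

View pics/top0.png

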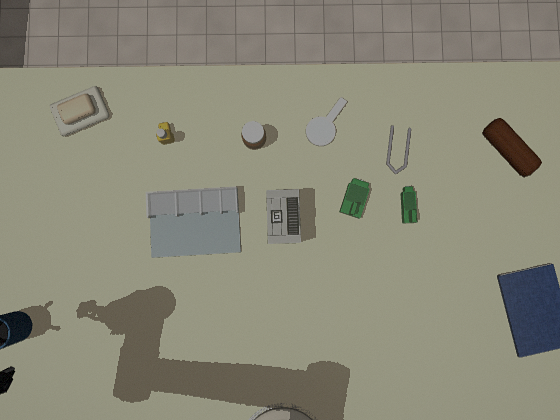

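View pics/scene0.png

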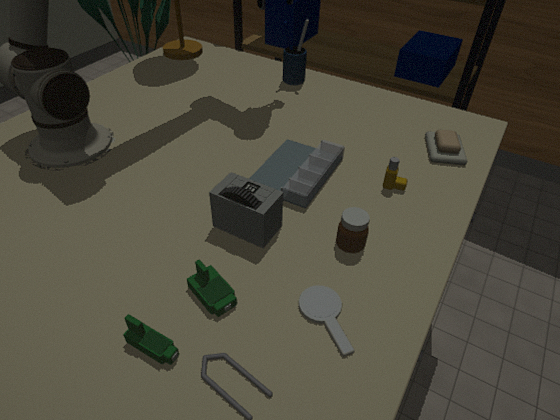

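View pics/wrist0.png

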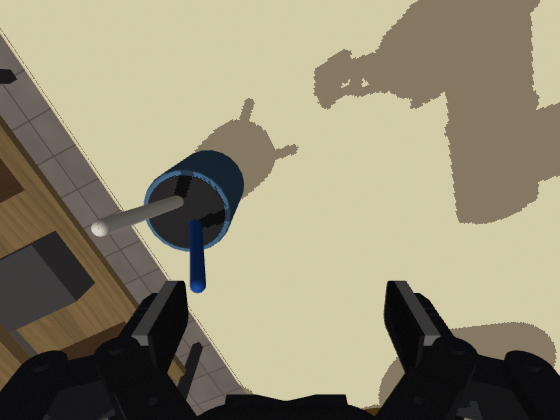

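Run:
```python
import cv2
im=cv2.imread('pics/top0.png')
cv2.imwrite('pics/top0z.png',cv2.resize(im[165:265,255:430],None,fx=4.5,fy=4.5,interpolation=cv2.INTER_CUBIC))
```

```text
(no output)
```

View pics/top0z.png

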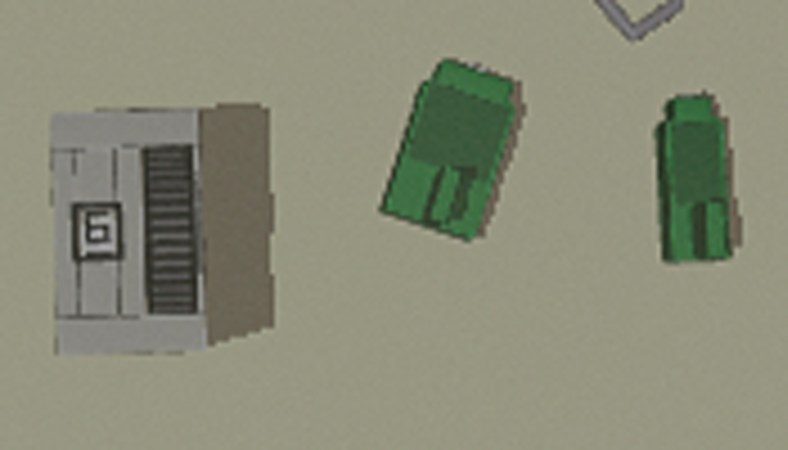

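```bash
cat >> h.py <<'E'
def plan(target,yaw,n,down=True):
    """rows from measured pose to target TCP, tool pointing down with tool x at yaw (deg)"""
    s=arm.read_state(); p=np.array(s['position']); r=R.from_quat(s['ee_rot'])
    q=R.from_euler('z',yaw,degrees=True)*R.from_euler('x',180,degrees=True)
    rv=(r.inv()*q).as_rotvec(degrees=True)/n
    d=(np.array(target)-p)/n
    print('t',round(s['clock'],2),'pos',p.round(1),'total',(np.array(target)-p).round(1))
    for i in range(n):
        print((r.inv().apply(d)).round(1).tolist(),rv.round(2).tolist()); r=r*R.from_rotvec(rv,degrees=True)
E
python3 -c "
from h import *
plan([545,-12,300],0,15)"
```

```text
t 0.65 pos [274.  561.7 231.3] total [ 271.  -573.7   68.7]
[33.0, 26.5, -4.6] [-0.0, 0.0, -1.73]
[32.2, 27.4, -4.6] [-0.0, 0.0, -1.73]
[31.3, 28.4, -4.6] [-0.0, 0.0, -1.73]
[30.5, 29.3, -4.6] [-0.0, 0.0, -1.73]
[29.6, 30.2, -4.6] [-0.0, 0.0, -1.73]
[28.6, 31.1, -4.6] [-0.0, 0.0, -1.73]
[27.7, 32.0, -4.6] [-0.0, 0.0, -1.73]
[26.7, 32.8, -4.6] [-0.0, 0.0, -1.73]
[25.7, 33.6, -4.6] [-0.0, 0.0, -1.73]
[24.7, 34.4, -4.6] [-0.0, 0.0, -1.73]
[23.6, 35.1, -4.6] [-0.0, 0.0, -1.73]
[22.6, 35.8, -4.6] [-0.0, 0.0, -1.73]
[21.5, 36.5, -4.6] [-0.0, 0.0, -1.73]
[20.3, 37.1, -4.6] [-0.0, 0.0, -1.73]
[19.2, 37.7, -4.6] [-0.0, 0.0, -1.73]
```

>>> send_rows:
  translation:
    - [33, 26.5, -5]
    - [32, 27.5, -5]
    - [31.5, 28.5, -5]
    - [30.5, 29.5, -5]
    - [29.5, 30, -5]
  dr:
    - [0, 0, -1.75]
    - [0, 0, -1.75]
    - [0, 0, -1.75]
    - [0, 0, -1.75]
    - [0, 0, -1.75]
  grip: [0, 0, 0, 0, 0]

```text
clock: 1.27
position: [364.7, 369.2, 256.7]
ee_rot: [0.989, -0.149, 0.0, -0.0]
contact_force: [0.7, 0.3, -0.1]
gripper_width: 0.2
```

>>> send_rows:
  translation:
    - [28.5, 31, -5]
    - [27.5, 32, -5]
    - [26.5, 33, -5]
    - [25.5, 33.5, -5]
    - [24.5, 34.5, -5]
  dr:
    - [0, 0, -1.75]
    - [0, 0, -1.75]
    - [0, 0, -1.75]
    - [0, 0, -1.75]
    - [0, 0, -1.75]
  grip: [0, 0, 0, 0, 0]

```text
clock: 1.9
position: [454.5, 178.2, 281.8]
ee_rot: [0.997, -0.074, 0.0, -0.0]
contact_force: [0.3, 0.4, 0.7]
gripper_width: -0.1
```

>>> send_rows:
  translation:
    - [23.5, 35, -5]
    - [22.5, 36, -5]
    - [21.5, 36.5, -5]
    - [20.5, 37, -5]
    - [19, 37.5, -5]
  dr:
    - [0, 0, -1.75]
    - [0, 0, -1.75]
    - [0, 0, -1.75]
    - [0, 0, -1.75]
    - [0, 0, -1.75]
  grip: [0, 0, 0, 0, 0]

```text
clock: 2.52
position: [545.3, -12.7, 306.7]
ee_rot: [1.0, 0.003, 0.0, -0.0]
contact_force: [-0.2, 0.9, 1.1]
gripper_width: -0.4
```

Run:
```python
from h import *
s=arm.read_state(); print(s['position'],s['contact_force'],s['ee_rot'])
im=save('wrist','w1.png'); ci=arm.camera_info('wrist')
np.save('ci1.npy',ci,allow_pickle=True)
for t in ['counter','wheel_top']:
    for d in arm.place_of(t,'wrist'): print(t,d, proj(d['xyz'],ci))
```

```text
[545.33647674 -12.65324802 306.69667296] [-0.16308282  0.91249753  1.12140258] [ 9.99996440e-01  2.65626416e-03  2.45186191e-04 -6.58684646e-05]
counter {'xyz': [558.7, -11.4, -2.7], 'confidence': 0.58} [281.14211915 150.04520821]
wheel_top {'xyz': [557.9, -31.7, 110.9], 'confidence': 0.89} [300.65071904 169.11141542]
wheel_top {'xyz': [557.2, -11.9, -3.1], 'confidence': 0.66} [281.53094162 151.15654415]
```

View pics/w1.png

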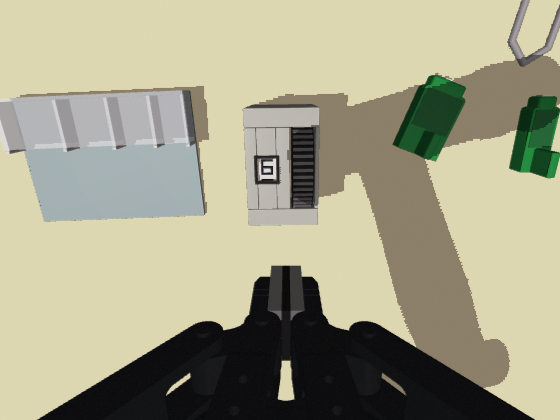

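Run:
```python
from h import *
ci=np.load('ci1.npy',allow_pickle=True).item()
im=cv2.imread('pics/w1.png')
for n,p in dict(tl=(244,106),tr=(319,106),bl=(248,225),br=(318,225),win=(267,170),st=(303,127),sb=(303,208)).items(): print(n,back(*p,93,ci).round(1))
print(back(303,169,109,ci))
cv2.imwrite('pics/w1z.png',cv2.resize(im[95:235,235:330],None,fx=4,fy=4,interpolation=cv2.INTER_CUBIC))
```

```text
tl [616.8  24.1  93. ]
tr [617.  -49.5  93. ]
bl [491.7  24.2  93. ]
br [491.8 -52.7  93. ]
win [553.1   2.5  93. ]
st [596.8 -34.2  93. ]
sb [511.5 -35.8  93. ]
[557.61395617 -34.12264035 109.        ]
```

View pics/w1z.png

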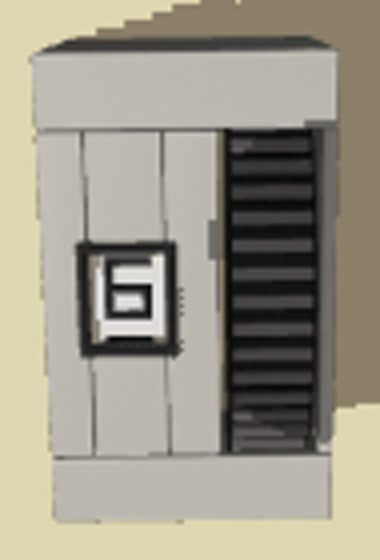

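>>> send_rows:
  translation:
    - [8, 5, 38]
    - [8, 5, 38]
    - [8, 5, 38]
    - [8, 5, 38]
    - [0, 1, 38]
  dr:
    - [0, 0, 0]
    - [0, 0, 0]
    - [0, 0, 0]
    - [0, 0, 0]
    - [0, 0, 0]
  grip: [0, 0, 0, 0, 0]

```text
clock: 3.3
position: [577.1, -31.4, 115.2]
ee_rot: [1.0, 0.003, 0.0, -0.0]
contact_force: [0.4, 0.1, -0.4]
gripper_width: -0.1
```

>>> send_rows:
  translation:
    - [1, 0, 2]
    - [0, 0, 1]
    - [0, 0, 1]
    - [0, 0, 1]
    - [0, 0, 0]
  dr:
    - [0, 0, 0]
    - [0, 0, 0]
    - [0, 0, 0]
    - [0, 0, 0]
    - [0, 0, 0]
  grip: [0, 0, 0, 0, 0]

```text
clock: 3.92
position: [578.2, -32.1, 112.0]
ee_rot: [1.0, 0.002, 0.001, -0.0]
contact_force: [0.9, -0.3, -0.4]
gripper_width: -0.1
```

>>> send_rows:
  translation:
    - [0, 2, 2]
    - [0, 0, 1]
    - [0, 0, 1]
    - [0, 0, 0.5]
    - [0, 0, 0]
  dr:
    - [0, 0, 0]
    - [0, 0, 0]
    - [0, 0, 0]
    - [0, 0, 0]
    - [0, 0, 0]
  grip: [0, 0, 0, 0, 0]

```text
clock: 4.55
position: [578.0, -34.2, 106.7]
ee_rot: [1.0, 0.002, -0.0, 0.0]
contact_force: [0.3, 0.1, -0.0]
gripper_width: 0.1
```

>>> send_rows:
  translation:
    - [0, 0, 1]
    - [0, 0, 1]
    - [0, 0, 0]
    - [0, 0, 0]
    - [0, 0, 0]
  dr:
    - [0, 0, 0]
    - [0, 0, 0]
    - [0, 0, 0]
    - [0, 0, 0]
    - [0, 0, 0]
  grip: [0, 0, 0, 0, 0]

```text
clock: 5.18
position: [579.0, -34.1, 105.6]
ee_rot: [1.0, 0.002, 0.001, -0.0]
contact_force: [2.0, 0.1, 5.1]
gripper_width: -0.2
```

>>> send_rows:
  translation:
    - [-5, 0, -1.7]
    - [-5, 0, -1.2]
    - [-5, 0, -0.7]
    - [-5, 0, -0.2]
    - [-5, 0, 0]
  dr:
    - [0, 0, 0]
    - [0, 0, 0]
    - [0, 0, 0]
    - [0, 0, 0]
    - [0, 0, 0]
  grip: [0, 0, 0, 0, 0]

```text
clock: 5.8
position: [552.5, -34.5, 109.0]
ee_rot: [1.0, 0.002, 0.0, 0.0]
contact_force: [1.2, -1.6, 5.1]
gripper_width: -0.0
```

>>> send_rows:
  translation:
    - [-5, 0, 0]
    - [-5, 0, 0.2]
    - [-5, 0, 0.7]
    - [-5, 0, 1.2]
    - [-5, 0, 1.7]
  dr:
    - [0, 0, 0]
    - [0, 0, 0]
    - [0, 0, 0]
    - [0, 0, 0]
    - [0, 0, 0]
  grip: [0, 0, 0, 0, 0]

```text
clock: 6.42
position: [526.3, -34.9, 104.9]
ee_rot: [1.0, 0.002, -0.001, 0.0]
contact_force: [-1.0, -1.3, 5.8]
gripper_width: 0.2
```

Run:
```python
from h import *
im=save('top','t2.png')
cv2.imwrite('pics/t2z.png',cv2.resize(im[180:250,255:310,::-1],None,fx=8,fy=8,interpolation=cv2.INTER_CUBIC))
im=save('scene','s2.png')
cv2.imwrite('pics/s2z.png',cv2.resize(im[140:250,200:300,::-1],None,fx=5,fy=5,interpolation=cv2.INTER_CUBIC))
```

```text
(no output)
```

View pics/s2z.png

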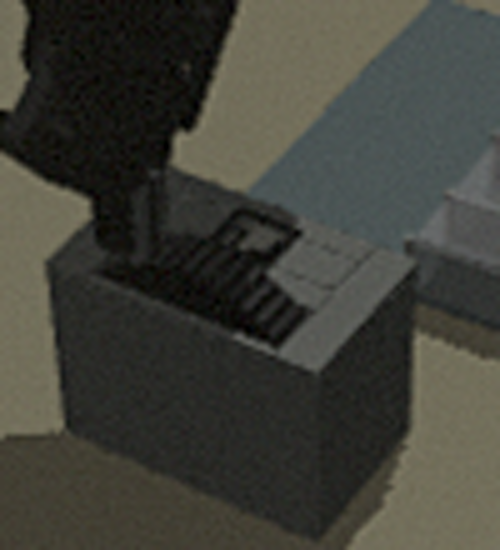

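View pics/t2z.png

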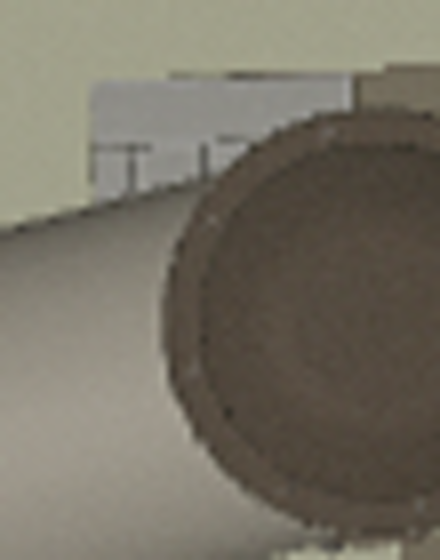

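Run:
```python
from h import *
im=save('wrist','w2.png')
```

```text
(no output)
```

View pics/w2.png

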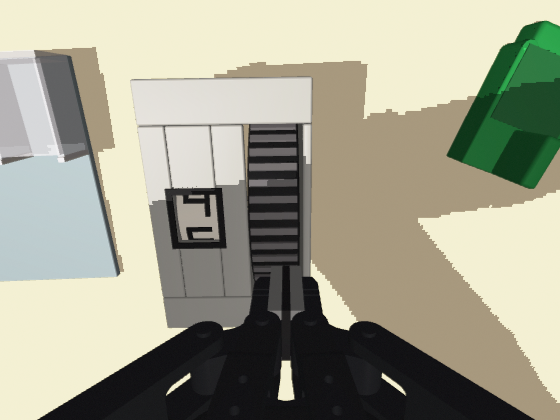

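>>> send_rows:
  translation:
    - [0, 0, -10]
    - [25, 0, 0]
    - [25, 0, 0]
    - [0, 0, 8]
    - [0, 0, 2]
  dr:
    - [0, 0, 0]
    - [0, 0, 0]
    - [0, 0, 0]
    - [0, 0, 0]
    - [0, 0, 0]
  grip: [0, 0, 0, 0, 0]

```text
clock: 7.2
position: [578.8, -34.0, 105.5]
ee_rot: [1.0, 0.003, 0.001, 0.0]
contact_force: [2.0, 0.4, 8.7]
gripper_width: 0.0
```

>>> send_rows:
  translation:
    - [-5, 0, -1.7]
    - [-5, 0, -1.2]
    - [-5, 0, -0.7]
    - [-5, 0, -0.2]
    - [-5, 0, 0]
  dr:
    - [0, 0, 0]
    - [0, 0, 0]
    - [0, 0, 0]
    - [0, 0, 0]
    - [0, 0, 0]
  grip: [0, 0, 0, 0, 0]

```text
clock: 7.82
position: [552.3, -34.4, 109.0]
ee_rot: [1.0, 0.002, -0.0, 0.0]
contact_force: [0.6, -0.4, 7.1]
gripper_width: 0.0
```

>>> send_rows:
  translation:
    - [-5, 0, 0]
    - [-5, 0, 0.2]
    - [-5, 0, 0.7]
    - [-5, 0, 1.2]
    - [-5, 0, 1.7]
  dr:
    - [0, 0, 0]
    - [0, 0, 0]
    - [0, 0, 0]
    - [0, 0, 0]
    - [0, 0, 0]
  grip: [0, 0, 0, 0, 0]

```text
clock: 8.45
position: [526.1, -34.8, 104.9]
ee_rot: [1.0, 0.002, -0.001, 0.0]
contact_force: [-2.3, -1.8, 6.0]
gripper_width: 0.0
```

>>> send_rows:
  translation:
    - [0, 0, -10]
    - [25, 0, 0]
    - [25, 0, 0]
    - [0, 0, 8]
    - [0, 0, 2]
  dr:
    - [0, 0, 0]
    - [0, 0, 0]
    - [0, 0, 0]
    - [0, 0, 0]
    - [0, 0, 0]
  grip: [0, 0, 0, 0, 0]

```text
clock: 9.07
position: [578.9, -34.0, 105.5]
ee_rot: [1.0, 0.003, 0.001, 0.0]
contact_force: [2.0, 0.2, 9.2]
gripper_width: -0.2
```

Run:
```python
from h import *
im=save('wrist','w3.png')
```

```text
(no output)
```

View pics/w3.png

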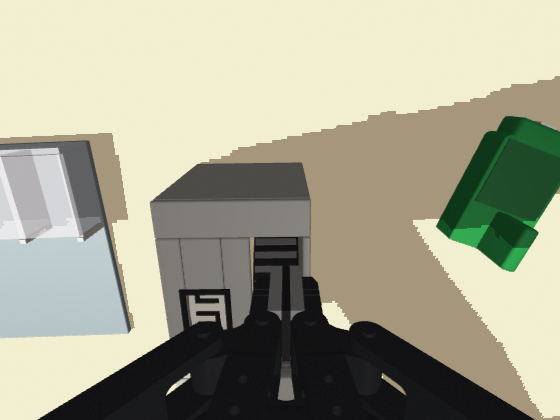

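>>> send_rows:
  translation:
    - [-5, 0, -1.7]
    - [-5, 0, -1.2]
    - [-5, 0, -0.7]
    - [-5, 0, -0.2]
    - [-5, 0, 0]
  dr:
    - [0, 0, 0]
    - [0, 0, 0]
    - [0, 0, 0]
    - [0, 0, 0]
    - [0, 0, 0]
  grip: [0, 0, 0, 0, 0]

```text
clock: 9.75
position: [552.2, -34.4, 109.0]
ee_rot: [1.0, 0.002, -0.0, 0.0]
contact_force: [1.4, -1.2, 5.4]
gripper_width: 0.0
```

>>> send_rows:
  translation:
    - [-5, 0, 0]
    - [-5, 0, 0.2]
    - [-5, 0, 0.7]
    - [-5, 0, 1.2]
    - [-5, 0, 1.7]
  dr:
    - [0, 0, 0]
    - [0, 0, 0]
    - [0, 0, 0]
    - [0, 0, 0]
    - [0, 0, 0]
  grip: [0, 0, 0, 0, 0]

```text
clock: 10.38
position: [525.9, -34.9, 104.8]
ee_rot: [1.0, 0.002, -0.002, 0.0]
contact_force: [-0.3, -0.6, 5.9]
gripper_width: 0.0
```

Run:
```python
from h import *
im=save('wrist','w4.png'); ci=arm.camera_info('wrist'); print(np.array(ci['cam_to_world'])[:3,3])
cv2.imwrite('pics/w4z.png',cv2.resize(im[170:270,140:320,::-1],None,fx=4,fy=4,interpolation=cv2.INTER_CUBIC))
```

```text
[608.60249858 -34.71578838 246.18008425]
```

View pics/w4z.png

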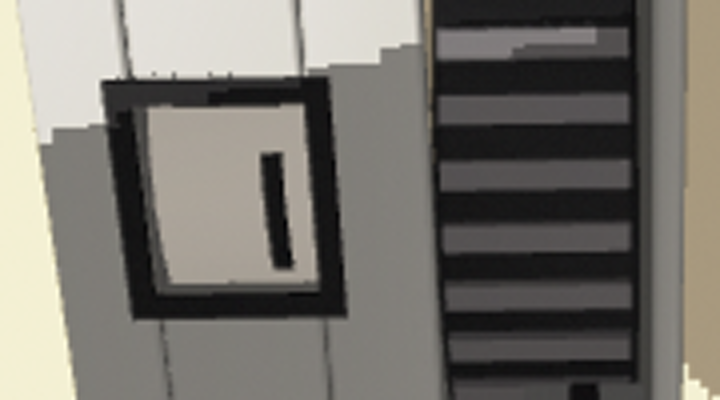

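>>> send_rows:
  translation:
    - [0, 0, -10]
    - [20, 0, 0]
    - [20, 0, 0]
    - [0, 0, 5.1]
    - [0, 0, 2]
  dr:
    - [0, 0, 0]
    - [0, 0, 0]
    - [0, 0, 0]
    - [0, 0, 0]
    - [0, 0, 0]
  grip: [0, 0, 0, 0, 0]

```text
clock: 11.05
position: [567.9, -34.2, 108.3]
ee_rot: [1.0, 0.002, 0.0, 0.0]
contact_force: [0.3, 0.5, 8.6]
gripper_width: 0.0
```

>>> send_rows:
  translation:
    - [-5, 0, -0.7]
    - [-5, 0, -0.2]
    - [-5, 0, 0]
    - [-5, 0, 0]
    - [-5, 0, 0.2]
  dr:
    - [0, 0, 0]
    - [0, 0, 0]
    - [0, 0, 0]
    - [0, 0, 0]
    - [0, 0, 0]
  grip: [0, 0, 0, 0, 0]

```text
clock: 11.68
position: [542.9, -34.5, 108.9]
ee_rot: [1.0, 0.002, 0.0, 0.0]
contact_force: [0.6, -1.9, 5.1]
gripper_width: -0.2
```

>>> send_rows:
  translation:
    - [0, 0, -20]
    - [-15, -20, -50]
    - [-15, -20, -50]
    - [-15, -10, -20]
    - [0, 0, 0]
  dr:
    - [0, 0, 0]
    - [0, 0, 0]
    - [0, 0, 0]
    - [0, 0, 0]
    - [0, 0, 0]
  grip: [0, 0, 0, 0, 0]

```text
clock: 12.3
position: [496.6, 16.2, 249.0]
ee_rot: [1.0, 0.003, 0.0, -0.001]
contact_force: [0.8, -0.2, -0.7]
gripper_width: 0.1
```

```bash
cat >> h.py <<'E'
def look(fn):
    s=arm.read_state(); im=save('wrist',fn+'.png'); ci=arm.camera_info('wrist'); np.save(fn+'.npy',ci,allow_pickle=True)
    print('t',s['clock'],s['position'].round(1)); return im,ci
E
python3 - <<'E'
from h import *
im,ci=look('w5'); print(np.array(ci['cam_to_world'])[:3,3])
print(proj([554,2.5,93],ci),proj([554,2.5,90],ci))
E
```

```text
t 12.3 [496.6  16.2 249. ]
[579.9004686   15.83965599 389.7236731 ]
[301.29828361 123.57733995] [301.1436481  123.25553629]
```

View pics/w5.png

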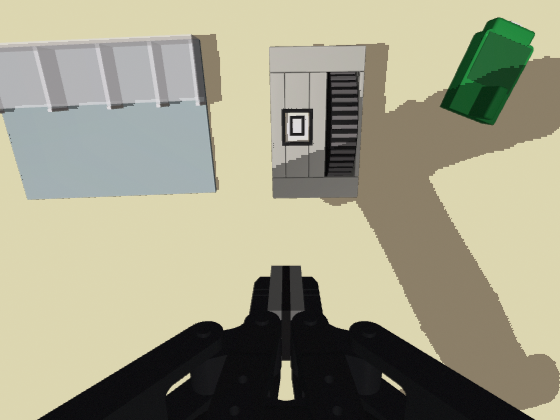

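Run:
```python
from h import *
im=cv2.imread('pics/w5.png')
cv2.imwrite('pics/w5z.png',cv2.resize(im[100:155,272:322],None,fx=10,fy=10,interpolation=cv2.INTER_CUBIC))
```

```text
(no output)
```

View pics/w5z.png

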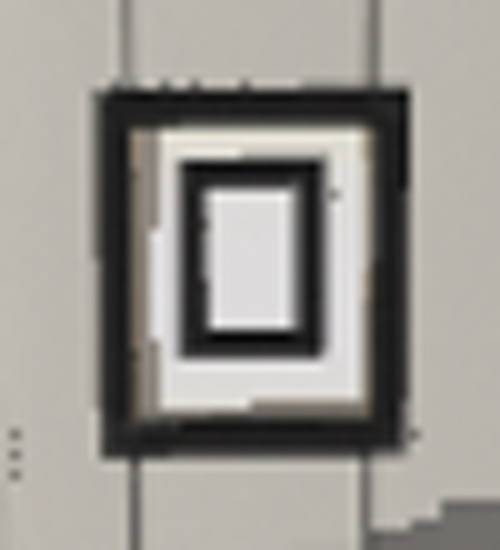

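Run:
```python
from h import *
im=cv2.imread('pics/w5.png')
cv2.imwrite('pics/w5r.png',cv2.resize(im[30:205,0:225],None,fx=3.5,fy=3.4,interpolation=cv2.INTER_CUBIC))
```

```text
(no output)
```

View pics/w5r.png

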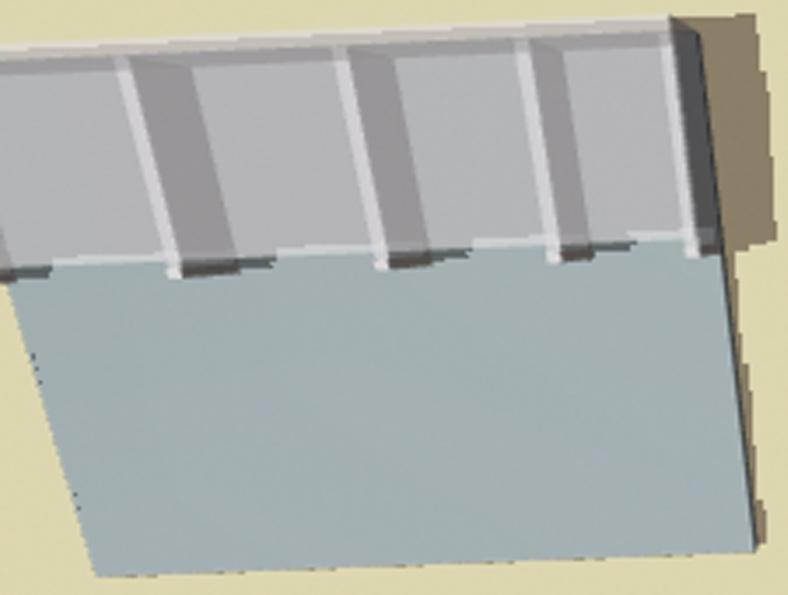

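Run:
```python
from h import *
ci=np.load('w5.npy',allow_pickle=True).item()
f=lambda u,v:(u/3.5,v/3.4+30)
A=[((96,576),6,(-80,110)),((754,549),6,(-80,-110)),((670,17),37,(80,-110)),
 ((687,257),37,(18,-106)),((700,257),37,(18,-110)),((548,262),37,(18,-67)),((561,262),37,(18,-71)),((375,269),37,(18,-18)),((388,269),37,(18,-22)),((168,277),37,(18,41)),((182,277),37,(18,37))]
P=[];Q=[]
for uv,z,r in A:
    b=back(*f(*uv),z,ci); print(r,b.round(1)); P.append(b[:2]);Q.append(r)
P=np.array(P);Q=np.array(Q,float)
# rigid fit
pc,qc=P.mean(0),Q.mean(0); H=(Q-qc).T@(P-pc); th=np.arctan2(H[0,1]-H[1,0],H[0,0]+H[1,1])
Rm=np.array([[np.cos(th),-np.sin(th)],[np.sin(th),np.cos(th)]]); t=pc-Rm@qc
print('yaw',np.degrees(th),'t',t); print((P-(Q@Rm.T+t)).round(1))
for y in (-88.5,-44.5,9.5,73.5): print(Rm@[18,y]+t)
```

```text
(-80, 110) [459.7 312.8   6. ]
(-80, -110) [470.3  95.4   6. ]
(80, -110) [627.3 101.8  37. ]
(18, -106) [565.6 102.2  37. ]
(18, -110) [565.6  98.6  37. ]
(18, -67) [564.  140.9  37. ]
(18, -71) [564.  137.3  37. ]
(18, -18) [561.8 189.3  37. ]
(18, -22) [561.9 185.7  37. ]
(18, 41) [559.3 247.3  37. ]
(18, 37) [559.4 243.4  37. ]
yaw 2.439803678555402 t [543.34456911 207.06105344]
[[ 0.9 -0.8]
 [ 2.2  1.6]
 [-0.7  1.2]
 [-0.3  0.3]
 [-0.4  0.7]
 [-0.2  0.1]
 [-0.3  0.4]
 [-0.2 -0.6]
 [-0.4 -0.2]
 [-0.2 -1.5]
 [-0.4 -1.4]]
[565.09567401 119.4075342 ]
[563.22260548 163.3676481 ]
[560.92383955 217.31869698]
[558.19937622 281.26068084]
```

>>> send_rows:
  translation:
    - [0, 55, -6]
    - [0, 55, -6]
    - [0, 55, -6]
    - [0, 55, -6]
    - [0, 55, -6]
  dr:
    - [0, 0, 0]
    - [0, 0, 0]
    - [0, 0, 0]
    - [0, 0, 0]
    - [0, 0, 0]
  grip: [30, 30, 30, 30, 30]

```text
clock: 12.98
position: [497.8, -261.4, 275.6]
ee_rot: [1.0, 0.002, -0.003, -0.001]
contact_force: [1.2, 0.1, 0.4]
gripper_width: 30.2
```

Run:
```python
from h import *
im,ci=look('w6')
for t in ['pillbox1_c','pillbox2_c','pillbox3_c','pillbox4_c']:
    for d in arm.place_of(t,'wrist'): print(t,d['xyz'],d['confidence'], proj(d['xyz'],ci))
```

```text
t 12.975 [ 497.8 -261.4  275.6]
pillbox1_c [584.1, -321.8, 12.1] 0.76 [334.74926661  87.05351633]
pillbox3_c [599.5, -187.4, 9.4] 0.88 [211.87798023  72.17624532]
```

View pics/w6.png

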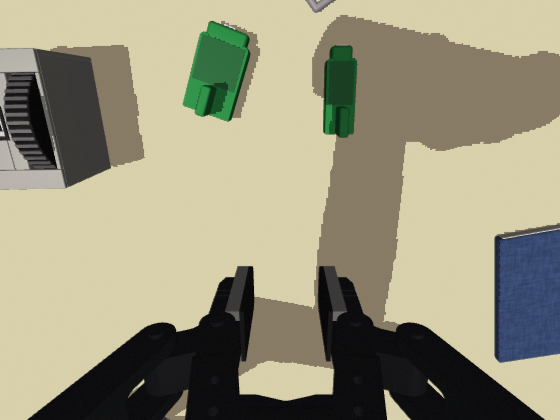

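Run:
```python
from h import *
ci=np.load('w6.npy',allow_pickle=True).item()
im=cv2.imread('pics/w6.png')
cv2.imwrite('pics/w6z.png',cv2.resize(im[15:145,175:365],None,fx=4,fy=4,interpolation=cv2.INTER_CUBIC))
print(np.array(ci['cam_to_world'])[:3,3])
```

```text
[ 581.76488025 -266.87661114  417.93921085]
```

View pics/w6z.png

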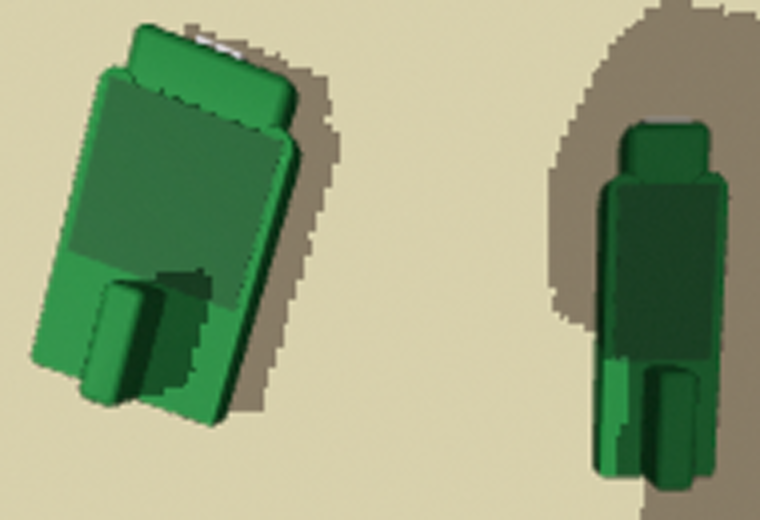

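Run:
```python
from h import *
ci=np.load('w6.npy',allow_pickle=True).item()
f=lambda u,v:(u/4+175,v/4+15)
for n,L,z in [('B',[(33,362),(214,425),(290,135),(103,72)],24),('A',[(600,477),(715,475),(727,178),(607,180)],24)]:
    c=[back(*f(*p),z,ci)[:2] for p in L]
    w=np.linalg.norm(c[0]-c[1]),np.linalg.norm(c[2]-c[3]); l=np.linalg.norm(c[0]-c[3]),np.linalg.norm(c[1]-c[2])
    ax=(c[3]+c[2]-c[0]-c[1]); bm=(c[0]+c[1])/2; u=ax/np.linalg.norm(ax)
    print(n,np.round(c,1).tolist(),'w',w,'l',l,'yaw',np.degrees(np.arctan2(u[1],u[0])),'back',bm,'centre',bm+45*u,'fin',bm+15*u)
# fin tops
for n,p,q in [('B',(95,400),(140,282)),('A',(672,488),(680,368))]:
    a=back(*f(*p),55,ci);b=back(*f(*q),55,ci); print(n,a.round(1),b.round(1),((a+b)/2).round(1))
```

```text
B [[565.3, -156.9], [548.7, -205.0], [621.3, -228.5], [635.9, -181.6]] w (np.float64(50.889704151682075), np.float64(49.18865792997859)) l (np.float64(74.7417113350859), np.float64(76.29793602357721)) yaw -18.641297560978916 back [ 557.02419157 -180.90530282] centre [ 599.66341349 -195.2892089 ] fin [ 571.23726554 -185.69993818]
A [[534.5, -311.6], [535.1, -343.6], [611.0, -341.9], [610.6, -310.6]] w (np.float64(31.999741305252375), np.float64(31.222933268016142)) l (np.float64(76.0270814045472), np.float64(75.98645454736575)) yaw 1.0233079622917085 back [ 534.80174718 -327.60423064] centre [ 579.79457025 -326.80056917] fin [ 549.79935487 -327.33634349]
B [ 557.5 -180.2   55. ] [ 585.4 -193.6   55. ] [ 571.4 -186.9   55. ]
A [ 535.5 -326.7   55. ] [ 565.1 -327.1   55. ] [ 550.3 -326.9   55. ]
```

Run:
```python
from h import *
plan([571.5,-187,110],-18.7,5)
```

```text
t 13.22 pos [ 498.1 -259.6  276. ] total [  73.4   72.6 -166. ]
[14.9, -14.4, 33.2] [-0.01, 0.05, 3.77]
[13.9, -15.4, 33.2] [-0.01, 0.05, 3.77]
[12.8, -16.3, 33.2] [-0.01, 0.05, 3.77]
[11.7, -17.1, 33.2] [-0.01, 0.05, 3.77]
[10.5, -17.8, 33.2] [-0.01, 0.05, 3.77]
```

>>> send_rows:
  translation:
    - [14.9, -14.4, 33]
    - [13.9, -15.4, 33]
    - [12.8, -16.3, 33]
    - [11.7, -17.1, 33]
    - [10.5, -17.8, 33]
  dr:
    - [0, 0, 3.75]
    - [0, 0, 3.75]
    - [0, 0, 3.75]
    - [0, 0, 3.75]
    - [0, 0, 3.75]
  grip: [40, 40, 40, 40, 40]

```text
clock: 13.85
position: [572.7, -184.7, 111.6]
ee_rot: [0.987, -0.161, -0.001, -0.0]
contact_force: [-0.8, -0.3, 0.2]
gripper_width: 39.6
```

Run:
```python
from h import *
im,ci=look('w7')
print(proj([571.5,-187,55],ci))
plan([571.5,-187,29],-18.7,4)
```

```text
t 13.85 [ 572.7 -184.7  111.6]
[290.83525818 234.21518844]
t 13.9 pos [ 571.5 -182.8  106.6] total [ -0.   -4.2 -77.6]
[0.5, 1.0, 19.4] [0.01, 0.13, 0.04]
[0.5, 1.0, 19.4] [0.01, 0.13, 0.04]
[0.4, 1.0, 19.4] [0.01, 0.13, 0.04]
[0.4, 1.0, 19.4] [0.01, 0.13, 0.04]
```

View pics/w7.png

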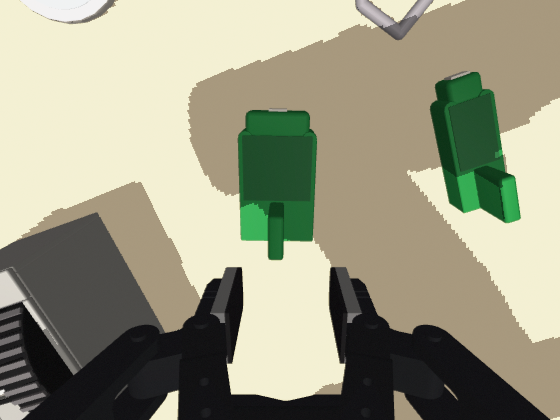

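Run:
```python
from h import *
ci=np.load('w7.npy',allow_pickle=True).item()
print(back(276,231,55,ci), back(277,204,55,ci),back(276,257,55,ci))
im,ci=look('w7b')
p=arm.read_state()['position']; print(p,proj([p[0],p[1],p[2]],ci))
```

```text
[ 576.3336291  -179.20614818   55.        ] [ 592.3017243  -185.34322967   55.        ] [ 559.89420996 -173.52455312   55.        ]
t 13.9 [ 571.5 -182.8  106.6]
[ 570.79585183 -183.72630928  108.42831314] [283.91020198 280.93991631]
```

View pics/w7b.png

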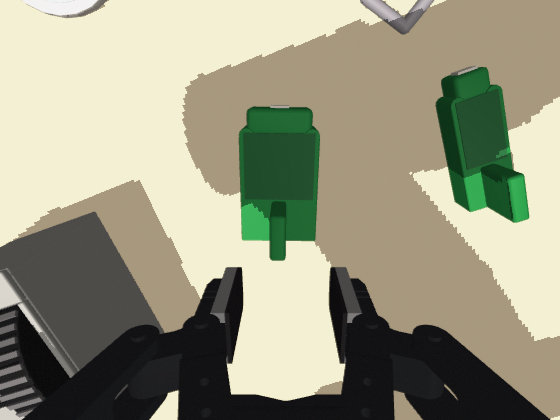

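```bash
sed -i "s/s=arm.read_state(); im=save('wrist',fn+'.png'); ci=arm.camera_info('wrist')/s=arm.read_state(); ci=arm.camera_info('wrist'); im=save('wrist',fn+'.png')/" h.py; grep -n "def look" -A3 h.py
python3 - <<'E'
from h import *
im,ci=look('w8'); s=arm.read_state();print(s['position'])
cv2.imwrite('pics/w8z.png',cv2.resize(im[90:280,210:350,::-1],None,fx=4,fy=4,interpolation=cv2.INTER_CUBIC))
E
```

```text
21:def look(fn):
22-    s=arm.read_state(); ci=arm.camera_info('wrist'); im=save('wrist',fn+'.png'); np.save(fn+'.npy',ci,allow_pickle=True)
23-    print('t',s['clock'],s['position'].round(1)); return im,ci
t 13.95 [ 570.8 -183.7  108.4]
[ 571.61804802 -184.82861853  110.80482753]
```

View pics/w8z.png

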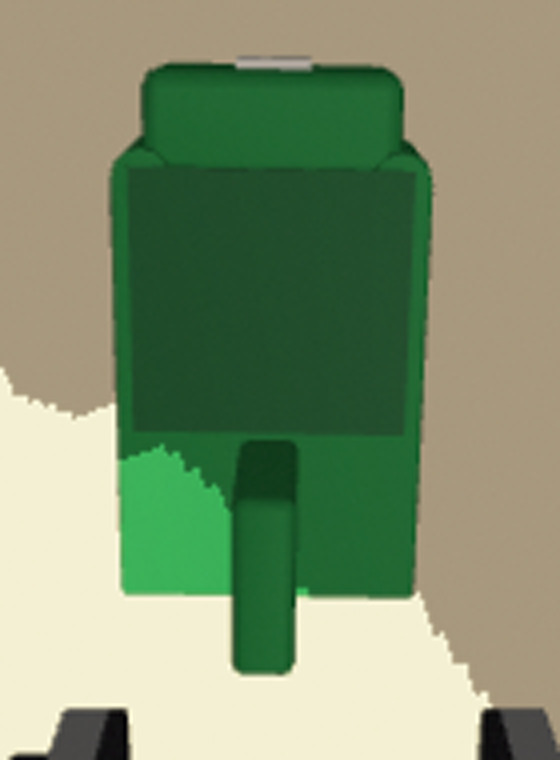

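Run:
```python
from h import *
ci=np.load('w8.npy',allow_pickle=True).item()
f=lambda u,v:(u/4+210,v/4+90)
a=back(*f(264,586),55,ci); print(a)
for p in [(122,594),(414,597),(431,180),(112,180)]: print(back(*f(*p),24,ci))
r=R.from_euler('z',-18.75,degrees=True)*R.from_euler('x',180,degrees=True)
print(r.inv().apply(a-np.array([571.4,-184.3,110])))
s=arm.read_state();print(s['position'],R.from_quat(s['ee_rot']).as_euler('xyz',degrees=True))
```

```text
[ 571.42018242 -178.71537237   55.        ]
[ 565.22850054 -149.24865019   24.        ]
[ 548.36341097 -198.17288353   24.        ]
[ 617.24416192 -221.7786984    24.        ]
[ 633.27689962 -173.40345794   24.        ]
[-1.77600838 -5.29473959 55.        ]
[ 571.61804802 -184.82861853  110.80482753] [179.92722007   0.33633055 -18.29643643]
```

>>> send_rows:
  translation:
    - [-1, -2.5, 20]
    - [-0.8, -2.8, 20]
    - [0, 0, 20]
    - [0, 0, 15]
    - [0, 0, 5]
  dr:
    - [0, 0, 0.3]
    - [0, 0, 0]
    - [0, 0, 0]
    - [0, 0, 0]
    - [0, 0, 0]
  grip: [40, 40, 40, 40, 40]

```text
clock: 14.62
position: [572.5, -181.2, 33.2]
ee_rot: [0.987, -0.163, -0.0, 0.0]
contact_force: [-0.2, 0.1, 0.0]
gripper_width: 39.8
```

>>> send_rows:
  translation:
    - [0, 0, 0]
    - [0, 0, 0]
    - [0, 0, 0]
    - [0, 0, 0]
    - [0, 0, 0]
  dr:
    - [0, 0, 0]
    - [0, 0, 0]
    - [0, 0, 0]
    - [0, 0, 0]
    - [0, 0, 0]
  grip: [40, 0, 0, 0, 0]

```text
clock: 15.25
position: [573.5, -181.3, 34.3]
ee_rot: [0.987, -0.163, 0.001, 0.0]
contact_force: [0.2, -0.3, 5.4]
gripper_width: 8.7
```

Run:
```python
from h import *
im,ci=look('w9'); s=arm.read_state();print(s['position'],s['contact_force'],s['gripper_width'])
```

```text
t 15.25 [ 573.5 -181.3   34.3]
[ 573.4618424  -181.34399768   34.30783321] [-0.03142373  0.08321946  5.56617861] 8.668868751675365
```

View pics/w9.png

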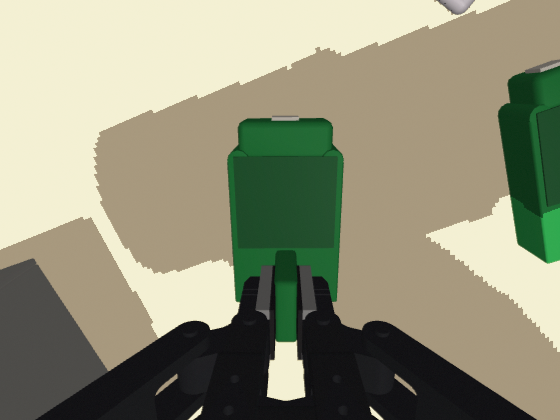

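>>> send_rows:
  translation:
    - [0, 0, -20]
    - [0, 0, -32]
    - [0, 0, -32]
    - [0, 0, -32]
    - [0, 0, -32]
  dr:
    - [0, 0, 0]
    - [0, 0, 0]
    - [0, 0, 0]
    - [0, 0, 0]
    - [0, 0, 0]
  grip: [0, 0, 0, 0, 0]

```text
clock: 15.92
position: [572.0, -181.1, 181.5]
ee_rot: [0.987, -0.164, -0.001, -0.0]
contact_force: [0.9, 0.0, -0.4]
gripper_width: 8.4
```

Run:
```python
from h import *
print(arm.read_state()['gripper_width'])
plan([475,213,180],2.5,10)
```

```text
8.36253004503123
t 15.93 pos [ 572.  -181.1  181.5] total [-97.  394.1  -1.5]
[-21.9, -34.2, 0.2] [-0.0, 0.01, -2.13]
[-20.6, -35.0, 0.2] [-0.0, 0.01, -2.13]
[-19.3, -35.7, 0.2] [-0.0, 0.01, -2.13]
[-18.0, -36.4, 0.2] [-0.0, 0.01, -2.13]
[-16.6, -37.0, 0.2] [-0.0, 0.01, -2.13]
[-15.2, -37.6, 0.2] [-0.0, 0.01, -2.13]
[-13.8, -38.2, 0.2] [-0.0, 0.01, -2.13]
[-12.4, -38.7, 0.2] [-0.0, 0.01, -2.13]
[-10.9, -39.1, 0.2] [-0.0, 0.01, -2.13]
[-9.5, -39.5, 0.2] [-0.0, 0.01, -2.13]
```

>>> send_rows:
  translation:
    - [-22, -34, 0]
    - [-20.5, -35, 0]
    - [-19.5, -35.5, 0]
    - [-18, -36.5, 0]
    - [-16.5, -37, 0]
  dr:
    - [0, 0, -2.1]
    - [0, 0, -2.1]
    - [0, 0, -2.1]
    - [0, 0, -2.1]
    - [0, 0, -2.1]
  grip: [0, 0, 0, 0, 0]

```text
clock: 16.55
position: [523.1, 16.7, 180.7]
ee_rot: [0.997, -0.072, -0.001, 0.0]
contact_force: [0.3, 0.1, -1.8]
gripper_width: 8.4
```

>>> send_rows:
  translation:
    - [-15, -37.5, 0]
    - [-14, -38, 0]
    - [-12.5, -38.5, 0]
    - [-11, -39, 0]
    - [-9.5, -39.5, 0]
  dr:
    - [0, 0, -2.1]
    - [0, 0, -2.1]
    - [0, 0, -2.1]
    - [0, 0, -2.1]
    - [0, 0, -2.1]
  grip: [0, 0, 0, 0, 0]

```text
clock: 17.18
position: [475.0, 213.2, 180.7]
ee_rot: [1.0, 0.02, -0.001, 0.0]
contact_force: [0.4, 0.1, -1.0]
gripper_width: 8.3
```

>>> send_rows:
  translation:
    - [0, 0, 0]
    - [0, 0, 20]
    - [0, 0, 20]
    - [0, 0, 0]
    - [0, 0, 0]
  dr:
    - [0, 0, 0]
    - [0, 0, 0]
    - [0, 0, 0]
    - [0, 0, 0]
    - [0, 0, 0]
  grip: [0, 0, 0, 0, 0]

```text
clock: 17.8
position: [476.5, 212.0, 141.9]
ee_rot: [1.0, 0.019, 0.0, -0.0]
contact_force: [-0.0, -0.8, -0.5]
gripper_width: 8.6
```

Run:
```python
from h import *
im,ci=look('w10'); s=arm.read_state();print(s['position'],s['contact_force'],s['gripper_width'],R.from_quat(s['ee_rot']).as_euler('xyz',degrees=True))
cv2.imwrite('pics/w10z.png',cv2.resize(im[0:280,60:480,::-1],None,fx=1.9,fy=1.9,interpolation=cv2.INTER_CUBIC))
```

```text
t 17.8 [476.5 212.  141.9]
[476.59931055 212.27495338 142.20433089] [-0.94225117 -0.21424157 -0.25178643] 8.429572784887839 [-1.79961313e+02 -7.00128748e-02  2.17986589e+00]
```

View pics/w10z.png

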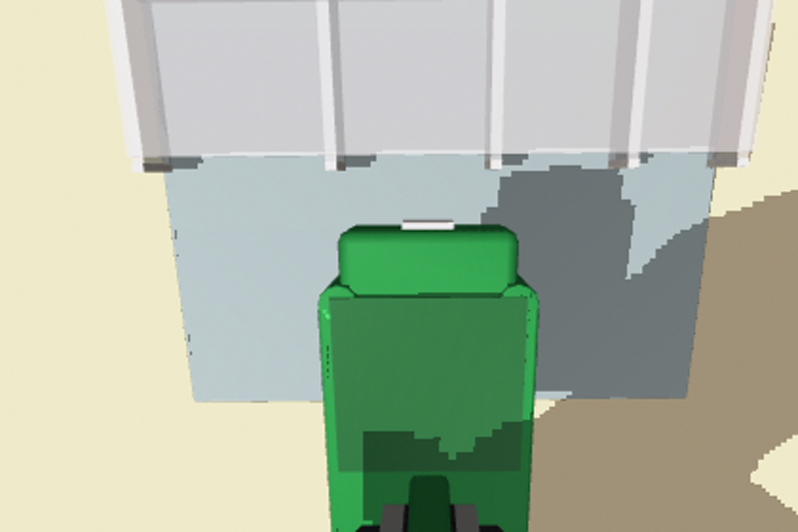

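```bash
cat > fit.py <<'E'
from h import *
def fit(ci,A,f):
    P=[];Q=[]
    for uv,z,r in A:
        P.append(back(*f(*uv),z,ci)[:2]);Q.append(r)
    P=np.array(P);Q=np.array(Q,float)
    pc,qc=P.mean(0),Q.mean(0); H=(Q-qc).T@(P-pc); th=np.arctan2(H[0,1]-H[1,0],H[0,0]+H[1,1])
    Rm=np.array([[np.cos(th),-np.sin(th)],[np.sin(th),np.cos(th)]]); t=pc-Rm@qc
    print('yaw',np.degrees(th),'t',t); print(np.c_[Q,((P-t)@Rm-Q).round(1)])
    return th,Rm,t
E
python3 - <<'E'
from fit import *
ci=np.load('w10.npy',allow_pickle=True).item()
f=lambda u,v:(u/1.9+60,v/1.9)
A=[((194,402),6,(-80,110)),((687,399),6,(-80,-110)),((744,165),37,(18,-108)),((633.5,167),37,(18,-69)),((495,168),37,(18,-20)),((332,169),37,(18,39)),((139,171),37,(18,108))]
th,Rm,t=fit(ci,A,f)
m=Rm@[18,9.5]+t; print('ch3',m,'ch1',Rm@[18,-88.5]+t)
# held box: z of box top? 
zt=142-34.3+24
for p in [(319,300),(538,300),(402,224),(453,224)]: print(p,back(*f(*p),zt,ci).round(1), ((back(*f(*p),zt,ci)[:2]-t)@Rm).round(1))
p0=np.array([476.6,212.2]); print('tcp in rack',(p0-t)@Rm)
E
```

```text
yaw 2.667299132591587 t [543.6644273  209.77861587]
[[-8.00e+01  1.10e+02  8.00e-01 -6.00e-01]
 [-8.00e+01 -1.10e+02  3.00e-01  1.00e-01]
 [ 1.80e+01 -1.08e+02 -0.00e+00  1.10e+00]
 [ 1.80e+01 -6.90e+01 -4.00e-01  1.00e+00]
 [ 1.80e+01 -2.00e+01 -3.00e-01  8.00e-01]
 [ 1.80e+01  3.90e+01 -2.00e-01 -7.00e-01]
 [ 1.80e+01  1.08e+02 -3.00e-01 -1.60e+00]]
ch3 [561.20283084 220.10597765] ch1 [565.76339205 122.21215107]
(319, 300) [530.8 239.2 131.7] [-11.4  29.9]
(538, 300) [532.8 188.4 131.7] [-11.9 -20.8]
(402, 224) [548.6 220.4 131.7] [ 5.4 10.4]
(453, 224) [549.1 209.  131.7] [ 5.3 -1. ]
tcp in rack [-66.87908719   5.53969371]
```

>>> send_rows:
  translation:
    - [0, -2.5, 25]
    - [0, -2.4, 25]
    - [0, 0, 25]
    - [0, 0, 15]
    - [0, 0, 5]
  dr:
    - [0, 0, -0.4]
    - [0, 0, 0]
    - [0, 0, 0]
    - [0, 0, 0]
    - [0, 0, 0]
  grip: [0, 0, 0, 0, 0]

```text
clock: 18.48
position: [476.0, 217.1, 46.2]
ee_rot: [1.0, 0.023, -0.0, 0.0]
contact_force: [0.4, 0.2, -0.7]
gripper_width: 8.8
```

>>> send_rows:
  translation:
    - [0, 0, 2]
    - [0, 0, 1]
    - [0, 0, 1]
    - [0, 0, 0]
    - [0, 0, 0]
  dr:
    - [0, 0, 0]
    - [0, 0, 0]
    - [0, 0, 0]
    - [0, 0, 0]
    - [0, 0, 0]
  grip: [0, 0, 0, 0, 0]

```text
clock: 19.1
position: [475.9, 217.3, 42.6]
ee_rot: [1.0, 0.023, 0.0, -0.0]
contact_force: [-0.5, -0.4, -0.5]
gripper_width: 8.7
```

Run:
```python
from h import *
im,ci=look('w11'); s=arm.read_state();print(s['position'],s['contact_force'],s['gripper_width'],R.from_quat(s['ee_rot']).as_euler('xyz',degrees=True))
cv2.imwrite('pics/w11z.png',cv2.resize(im[0:280,60:480,::-1],None,fx=1.9,fy=1.9,interpolation=cv2.INTER_CUBIC))
```

```text
t 19.1 [475.9 217.3  42.6]
[475.89673992 217.25593581  42.54584057] [ 0.86572604  0.03723876 -0.87701916] 8.402030088181005 [-1.79989065e+02 -1.42066096e-02  2.60011474e+00]
```

View pics/w11z.png

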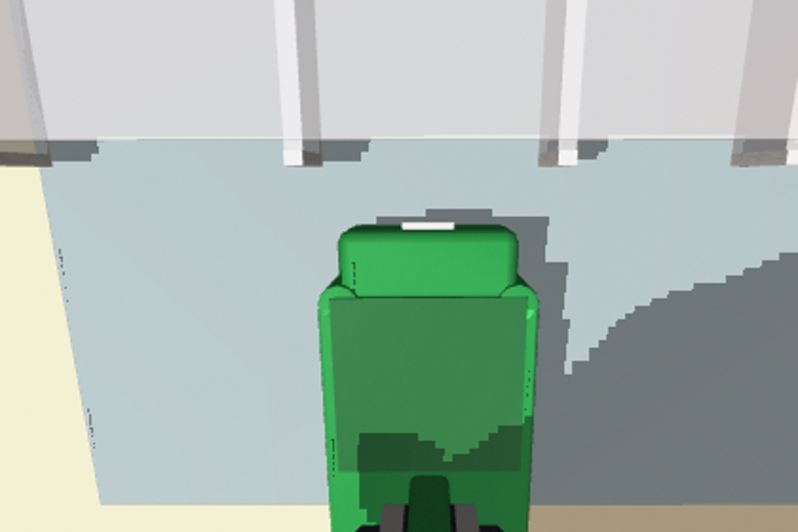

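>>> send_rows:
  translation:
    - [3, 0.4, 0.5]
    - [9, 0, 0.5]
    - [9, 0, 0]
    - [9, 0, 0]
    - [5, 0, 0]
  dr:
    - [0, 0, 0]
    - [0, 0, 0]
    - [0, 0, 0]
    - [0, 0, 0]
    - [0, 0, 0]
  grip: [0, 0, 0, 0, 0]

```text
clock: 19.77
position: [511.6, 218.4, 41.3]
ee_rot: [1.0, 0.022, 0.0, -0.0]
contact_force: [0.3, -0.3, -0.2]
gripper_width: 8.4
```

Run:
```python
from h import *
im,ci=look('w12'); s=arm.read_state();print(s['position'],s['contact_force'],s['gripper_width'],R.from_quat(s['ee_rot']).as_euler('xyz',degrees=True))
cv2.imwrite('pics/w12z.png',cv2.resize(im[0:280,60:480,::-1],None,fx=1.9,fy=1.9,interpolation=cv2.INTER_CUBIC))
```

```text
t 19.775 [511.6 218.4  41.3]
[512.04344658 218.4919234   41.32807415] [ 0.32224879 -0.19097353 -0.39845745] 8.359532649806166 [-1.79988741e+02 -3.62404311e-02  2.57657200e+00]
```

View pics/w12z.png

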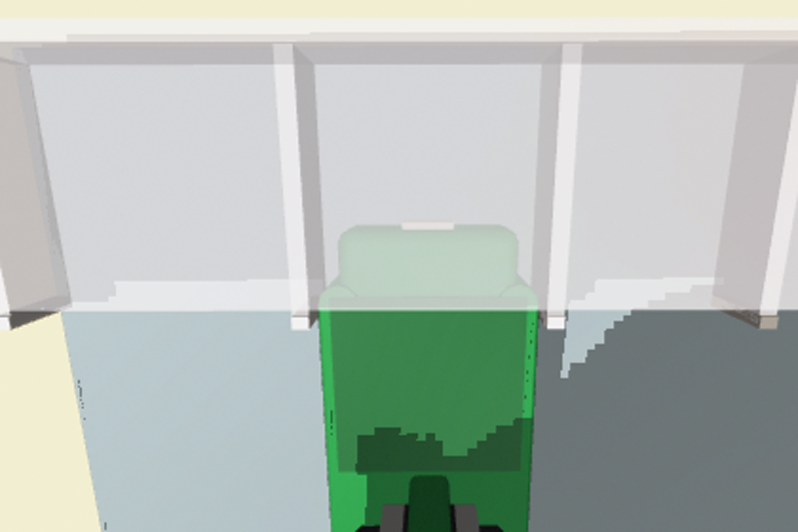

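>>> send_rows:
  translation:
    - [6, 0, 0]
    - [7, 0, 0.3]
    - [7, 0, 0]
    - [7, 0, 0]
    - [4, 0, 0]
  dr:
    - [0, 0, 0]
    - [0, 0, 0]
    - [0, 0, 0]
    - [0, 0, 0]
    - [0, 0, 0]
  grip: [0, 0, 0, 0, 0]

```text
clock: 20.45
position: [542.3, 219.8, 41.1]
ee_rot: [1.0, 0.023, 0.0, -0.0]
contact_force: [1.0, -0.8, 0.2]
gripper_width: 8.4
```

>>> send_rows:
  translation:
    - [1, 0, 0.5]
    - [1, 0, 0.5]
    - [1, 0, 0]
    - [1, 0, 0]
    - [0, 0, 0]
  dr:
    - [0, 0, 0]
    - [0, 0, 0]
    - [0, 0, 0]
    - [0, 0, 0]
    - [0, 0, 0]
  grip: [0, 0, 0, 0, 0]

```text
clock: 21.08
position: [545.8, 220.0, 40.4]
ee_rot: [1.0, 0.023, 0.0, -0.0]
contact_force: [-2.1, 0.2, 2.2]
gripper_width: 8.6
```

>>> send_rows:
  translation:
    - [0.7, 0, 0]
    - [0.7, 0, 0]
    - [0.6, 0, 0]
    - [0, 0, 0]
    - [0, 0, 0]
  dr:
    - [0, 0, 0]
    - [0, 0, 0]
    - [0, 0, 0]
    - [0, 0, 0]
    - [0, 0, 0]
  grip: [0, 0, 0, 0, 0]

```text
clock: 21.7
position: [547.8, 220.1, 40.4]
ee_rot: [1.0, 0.023, 0.0, -0.0]
contact_force: [-3.3, -1.1, 5.3]
gripper_width: 8.8
```

Run:
```python
from h import *
im,ci=look('w13'); s=arm.read_state();print(s['position'],s['contact_force'],s['gripper_width'],R.from_quat(s['ee_rot']).as_euler('xyz',degrees=True))
cv2.imwrite('pics/w13z.png',cv2.resize(im[0:280,60:480,::-1],None,fx=1.9,fy=1.9,interpolation=cv2.INTER_CUBIC))
```

```text
t 21.7 [547.8 220.1  40.4]
[547.81180101 220.06827831  40.33824556] [-2.95122662 -0.36479883  5.50632689] 8.666026581558327 [ 1.79999697e+02 -2.46739172e-03  2.60287144e+00]
```

View pics/w13z.png

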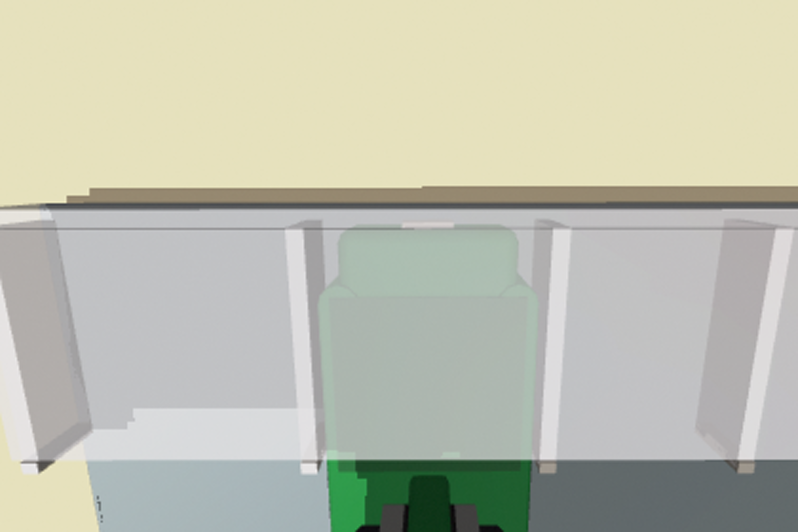

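>>> send_rows:
  translation:
    - [1, 0, -0.5]
    - [1, 0, 0]
    - [0, 0, 0]
    - [0, 0, 0]
    - [0, 0, 0]
  dr:
    - [0, 0, 0]
    - [0, 0, 0]
    - [0, 0, 0]
    - [0, 0, 0]
    - [0, 0, 0]
  grip: [0, 0, 0, 0, 0]

```text
clock: 22.38
position: [548.7, 220.1, 40.4]
ee_rot: [1.0, 0.023, -0.001, 0.0]
contact_force: [-5.1, 0.7, 4.0]
gripper_width: 8.6
```

>>> send_rows:
  translation:
    - [1, 0, 0]
    - [1, 0, 0]
    - [0, 0, 0]
    - [0, 0, 0]
    - [0, 0, 0]
  dr:
    - [0, 0, 0]
    - [0, 0, 0]
    - [0, 0, 0]
    - [0, 0, 0]
    - [0, 0, 0]
  grip: [0, 0, 0, 0, 0]

```text
clock: 23.0
position: [548.8, 220.0, 40.5]
ee_rot: [1.0, 0.022, -0.003, 0.001]
contact_force: [-11.9, 2.9, 10.0]
gripper_width: 8.4
```

>>> send_rows:
  translation:
    - [-1.5, 0, 0]
    - [0, 0, 0]
    - [0, 0, 0]
    - [0, 0, 0]
    - [0, 0, 0]
  dr:
    - [0, 0, 0]
    - [0, 0, 0]
    - [0, 0, 0]
    - [0, 0, 0]
    - [0, 0, 0]
  grip: [0, 0, 28, 28, 28]

```text
clock: 23.62
position: [550.6, 220.1, 40.3]
ee_rot: [1.0, 0.023, 0.0, 0.0]
contact_force: [-0.3, 0.4, 0.4]
gripper_width: 28.3
```

>>> send_rows:
  translation:
    - [0, 0, -10]
    - [0, 0, -30]
    - [0, 0, -50]
    - [-10, 0, -50]
    - [0, 0, 0]
  dr:
    - [0, 0, 0]
    - [0, 0, 0]
    - [0, 0, 0]
    - [0, 0, 0]
    - [0, 0, 0]
  grip: [28, 28, 28, 28, 28]

```text
clock: 24.25
position: [542.5, 221.1, 186.6]
ee_rot: [1.0, 0.023, 0.005, -0.003]
contact_force: [-0.0, -0.0, -0.5]
gripper_width: 28.0
```

Run:
```python
from h import *
im,ci=look('w14'); save('top','t14.png')
cv2.imwrite('pics/w14z.png',cv2.resize(im[0:280,60:480,::-1],None,fx=1.9,fy=1.9,interpolation=cv2.INTER_CUBIC))
for d in arm.place_of('pillbox1_c','top'): print(d['xyz'],d['confidence'])
```

```text
t 24.25 [542.5 221.1 186.6]
[535.3, -295.1, 10.1] 0.96
```

View pics/w14z.png

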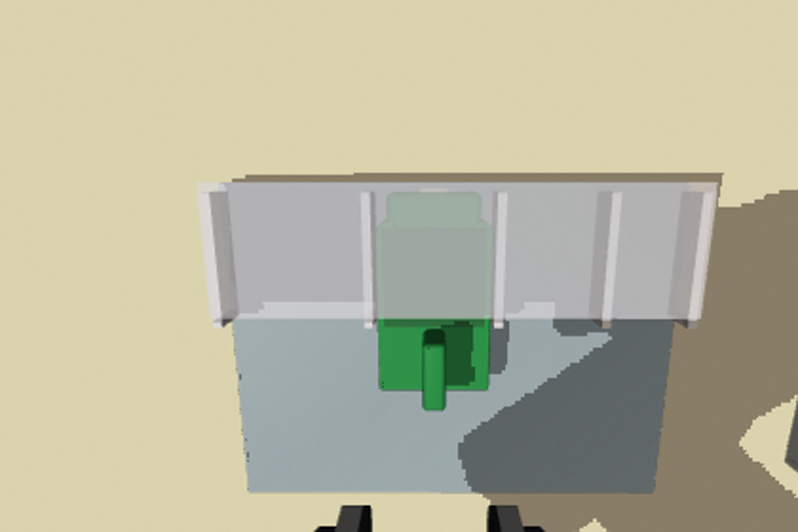

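View pics/t14.png

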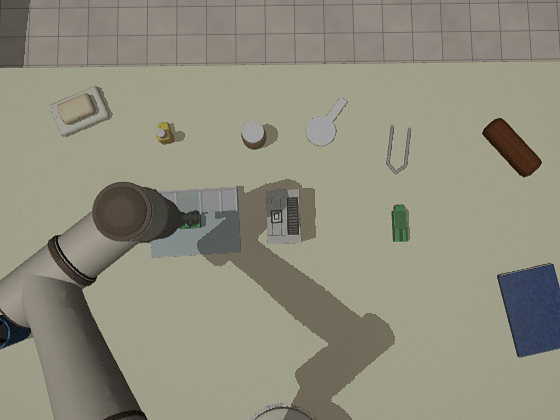

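>>> send_rows:
  translation:
    - [-8, 52, -5]
    - [-8, 52, -5]
    - [-8, 52, -5]
    - [-8, 52, -5]
    - [-8, 52, -5]
  dr:
    - [0, 0, 0.5]
    - [0, 0, 0.5]
    - [0, 0, 0.5]
    - [0, 0, 0.5]
    - [0, 0, 0.5]
  grip: [40, 40, 40, 40, 40]

```text
clock: 25.02
position: [506.5, -43.1, 204.4]
ee_rot: [1.0, 0.001, -0.001, 0.0]
contact_force: [1.2, 0.4, -0.1]
gripper_width: 39.7
```

>>> send_rows:
  translation:
    - [-10, 58, 5]
    - [-10, 58, 5]
    - [-10, 58, 5]
    - [-10, 58, 5]
    - [-10, 25, 5]
  dr:
    - [0, 0, 0]
    - [0, 0, 0]
    - [0, 0, 0]
    - [0, 0, 0]
    - [0, 0, 0]
  grip: [40, 40, 40, 40, 40]

```text
clock: 25.65
position: [456.5, -300.9, 178.5]
ee_rot: [1.0, -0.001, -0.002, -0.0]
contact_force: [0.5, -0.1, 0.3]
gripper_width: 40.3
```

>>> send_rows:
  translation:
    - [0, 0, 10]
    - [0, 0, 10]
    - [0, 0, 0]
    - [0, 0, 0]
    - [0, 0, 0]
  dr:
    - [0, 0, 0]
    - [0, 0, 0]
    - [0, 0, 0]
    - [0, 0, 0]
    - [0, 0, 0]
  grip: [40, 40, 40, 40, 40]

```text
clock: 26.28
position: [458.6, -297.9, 161.1]
ee_rot: [1.0, 0.001, 0.001, 0.0]
contact_force: [1.1, 0.3, 0.4]
gripper_width: 39.9
```

Run:
```python
from h import *
im,ci=look('w15')
cv2.imwrite('pics/w15z.png',cv2.resize(im[0:300,130:430,::-1],None,fx=2,fy=2,interpolation=cv2.INTER_CUBIC))
for d in arm.place_of('pillbox1_c','wrist'): print(d['xyz'],d['confidence'],proj(d['xyz'],ci))
```

```text
t 26.275 [ 458.6 -297.9  161.1]
[536.5, -291.3, 11.5] 0.56 [276.83608062  98.24640435]
```

View pics/w15z.png

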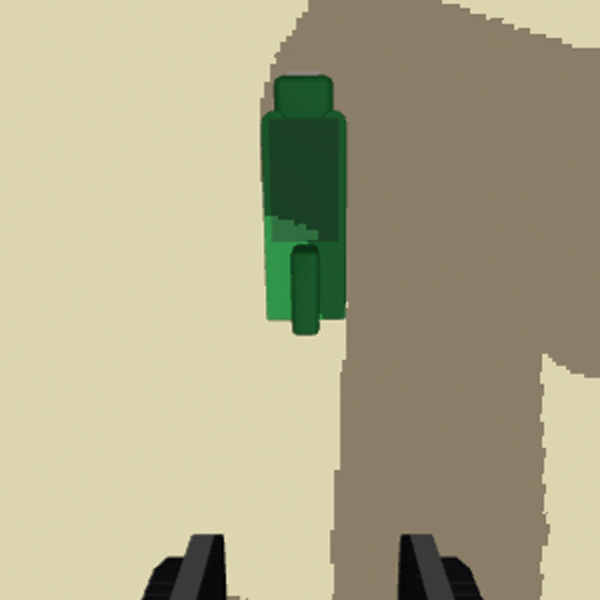

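Run:
```python
from h import *
ci=np.load('w15.npy',allow_pickle=True).item()
f=lambda u,v:(u/2+130,v/2)
c=[back(*f(*p),24,ci)[:2] for p in [(267,319),(346,319),(346,120),(263,120)]]
ax=(c[3]+c[2]-c[0]-c[1]); u=ax/np.linalg.norm(ax); print(np.round(c,1).tolist(),'yaw',np.degrees(np.arctan2(u[1],u[0])),'fin',(c[0]+c[1])/2+15*u)
a=back(*f(305.5,256),55,ci);b=back(*f(305.5,334),55,ci);print(a,b,(a+b)/2)
m=(a+b)/2
s=arm.read_state();print(s['position'],R.from_quat(s['ee_rot']).as_euler('xyz',degrees=True))
plan([m[0],m[1],33],0.5,6)
```

```text
[[489.6, -280.6], [489.7, -312.5], [563.7, -311.0], [563.6, -280.4]] yaw 0.6323911829656729 fin [ 504.65853453 -296.36400236]
[ 517.5258486  -296.29981187   55.        ] [ 489.95905891 -296.31572772   55.        ] [ 503.74245375 -296.30776979   55.        ]
[ 458.37568576 -298.12890805  161.04901847] [ 1.79982337e+02 -4.90067726e-02  1.35349758e-01]
t 26.38 pos [ 458.4 -298.1  161. ] total [  45.4    1.8 -128. ]
[7.5, -0.3, 21.3] [0.0, -0.01, -0.06]
[7.5, -0.3, 21.3] [0.0, -0.01, -0.06]
[7.6, -0.3, 21.3] [0.0, -0.01, -0.06]
[7.6, -0.3, 21.3] [0.0, -0.01, -0.06]
[7.6, -0.3, 21.3] [0.0, -0.01, -0.06]
[7.6, -0.2, 21.3] [0.0, -0.01, -0.06]
```

>>> send_rows:
  translation:
    - [12, 0, 10]
    - [14, 0, 25]
    - [14, -1, 30]
    - [6, -1, 35]
    - [0, 0, 26]
  dr:
    - [0, 0, -0.4]
    - [0, 0, 0]
    - [0, 0, 0]
    - [0, 0, 0]
    - [0, 0, 0]
  grip: [40, 40, 40, 40, 40]

```text
clock: 27.0
position: [504.5, -295.7, 32.2]
ee_rot: [1.0, 0.005, -0.001, -0.0]
contact_force: [-0.4, 0.5, -0.8]
gripper_width: 39.8
```

>>> send_rows:
  translation:
    - [0, 0, 0]
    - [0, 0, 0]
    - [0, 0, 0]
    - [0, 0, 0]
    - [0, 0, 0]
  dr:
    - [0, 0, 0]
    - [0, 0, 0]
    - [0, 0, 0]
    - [0, 0, 0]
    - [0, 0, 0]
  grip: [40, 0, 0, 0, 0]

```text
clock: 27.62
position: [504.8, -296.3, 35.9]
ee_rot: [1.0, 0.005, 0.001, 0.0]
contact_force: [0.5, 1.5, 3.8]
gripper_width: 8.4
```

Run:
```python
from h import *
im,ci=look('w16'); s=arm.read_state();print(s['position'],s['contact_force'],s['gripper_width'])
```

```text
t 27.625 [ 504.8 -296.3   35.9]
[ 504.7234298  -296.28737112   35.84423936] [-0.92637988  1.33332222  5.55985406] 8.55127448709359
```

View pics/w16.png

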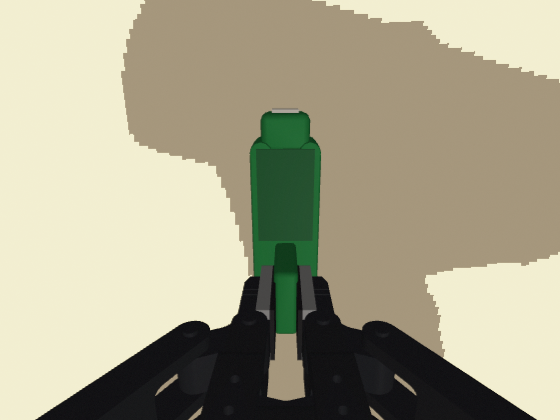

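>>> send_rows:
  translation:
    - [0, 0, -20]
    - [0, 0, -32]
    - [0, 0, -32]
    - [0, 0, -32]
    - [0, 0, -32]
  dr:
    - [0, 0, 0]
    - [0, 0, 0]
    - [0, 0, 0]
    - [0, 0, 0]
    - [0, 0, 0]
  grip: [0, 0, 0, 0, 0]

```text
clock: 28.3
position: [503.5, -295.9, 183.3]
ee_rot: [1.0, 0.004, -0.0, -0.0]
contact_force: [-0.3, -0.0, -1.1]
gripper_width: 8.4
```

Run:
```python
from h import *
print(arm.read_state()['gripper_width'])
plan([478,118,180],2.5,10)
```

```text
8.375539078909677
t 28.3 pos [ 503.5 -295.9  183.3] total [-25.5 413.9  -3.3]
[-2.2, -41.4, 0.4] [-0.0, 0.0, -0.2]
[-2.1, -41.4, 0.4] [-0.0, 0.0, -0.2]
[-1.9, -41.4, 0.4] [-0.0, 0.0, -0.2]
[-1.8, -41.4, 0.4] [-0.0, 0.0, -0.2]
[-1.6, -41.4, 0.3] [-0.0, 0.0, -0.2]
[-1.5, -41.4, 0.3] [-0.0, 0.0, -0.2]
[-1.3, -41.4, 0.3] [-0.0, 0.0, -0.2]
[-1.2, -41.4, 0.3] [-0.0, 0.0, -0.2]
[-1.0, -41.5, 0.3] [-0.0, 0.0, -0.2]
[-0.9, -41.5, 0.3] [-0.0, 0.0, -0.2]
```

>>> send_rows:
  translation:
    - [-2.2, -41.4, 0]
    - [-2.1, -41.4, 0]
    - [-1.9, -41.4, 0]
    - [-1.8, -41.4, 0]
    - [-1.6, -41.4, 0]
  dr:
    - [0, 0, -0.2]
    - [0, 0, -0.2]
    - [0, 0, -0.2]
    - [0, 0, -0.2]
    - [0, 0, -0.2]
  grip: [0, 0, 0, 0, 0]

```text
clock: 28.92
position: [490.5, -88.0, 182.5]
ee_rot: [1.0, 0.013, -0.0, -0.0]
contact_force: [0.4, -1.1, -0.7]
gripper_width: 8.7
```

>>> send_rows:
  translation:
    - [-1.5, -41.4, 0]
    - [-1.3, -41.4, 0]
    - [-1.2, -41.4, 0]
    - [-1, -41.5, 0]
    - [-0.9, -41.5, 0]
  dr:
    - [0, 0, -0.2]
    - [0, 0, -0.2]
    - [0, 0, -0.2]
    - [0, 0, -0.2]
    - [0, 0, -0.2]
  grip: [0, 0, 0, 0, 0]

```text
clock: 29.55
position: [477.7, 118.8, 182.5]
ee_rot: [1.0, 0.022, -0.0, -0.0]
contact_force: [0.6, 0.5, -1.0]
gripper_width: 8.7
```

>>> send_rows:
  translation:
    - [0, 0, 15]
    - [0, 0, 30]
    - [0, 0, 30]
    - [0, 0, 0]
    - [0, 0, 0]
  dr:
    - [0, 0, 0]
    - [0, 0, 0]
    - [0, 0, 0]
    - [0, 0, 0]
    - [0, 0, 0]
  grip: [0, 0, 0, 0, 0]

```text
clock: 30.18
position: [479.0, 117.9, 108.5]
ee_rot: [1.0, 0.022, 0.001, -0.0]
contact_force: [-0.1, -0.4, -0.1]
gripper_width: 8.6
```

Run:
```python
from h import *
im,ci=look('w17'); s=arm.read_state();print(s['position'],s['contact_force'],s['gripper_width'],R.from_quat(s['ee_rot']).as_euler('xyz',degrees=True))
cv2.imwrite('pics/w17z.png',cv2.resize(im[0:280,60:480,::-1],None,fx=1.9,fy=1.9,interpolation=cv2.INTER_CUBIC))
```

```text
t 30.175 [479.  117.9 108.5]
[479.24912876 118.04348776 108.88203897] [ 0.06715048 -0.62568802 -0.65052471] 8.55942103253988 [-1.79947877e+02 -1.30006990e-01  2.51196560e+00]
```

View pics/w17z.png

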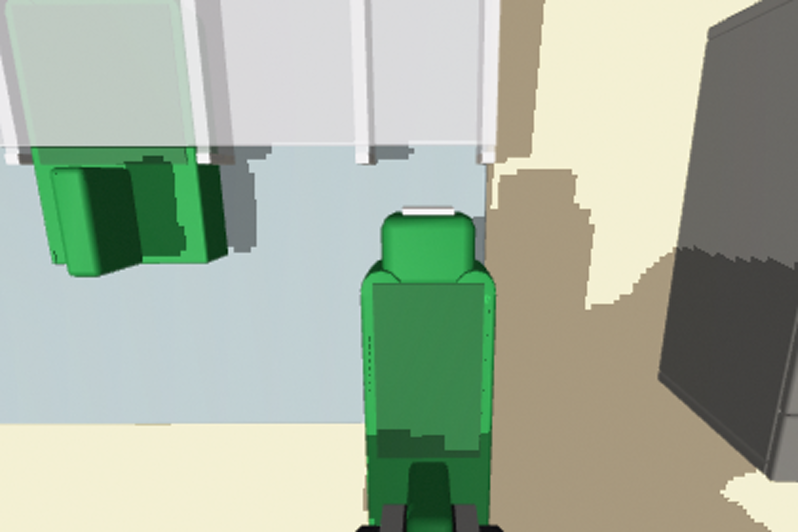

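Run:
```python
from fit import *
ci=np.load('w17.npy',allow_pickle=True).item()
f=lambda u,v:(u/1.9+60,v/1.9)
r=R.from_euler('z',2.5,degrees=True)*R.from_euler('x',180,degrees=True)
p0=np.array([479.1,118,108.6])
for n,p,z in [('Lin',(368,162),37),('Rin',(483,162),37),('Lo',(356,162),37),('Ro',(495,162),37),('Lbot',(373,158),6),('boxL',(361,290),97),('boxR',(495,290),97),('latchL',(402,208),92),('latchR',(454,208),92)]:
    b=back(*f(*p),z,ci); print(n,b.round(1),r.inv().apply(b-p0).round(2))
```

```text
Lin [564.6 139.8  37. ] [ 86.39 -18.    71.6 ]
Rin [566.2 104.8  37. ] [86.42 16.99 71.6 ]
Lo [564.5 143.4  37. ] [ 86.39 -21.65  71.6 ]
Ro [566.3 101.2  37. ] [86.42 20.64 71.6 ]
Lbot [566.4 140.7   6. ] [ 88.21 -18.87 102.6 ]
boxL [535.8 135.8  97. ] [ 57.41 -15.32  11.6 ]
boxR [537.2 104.7  97. ] [57.42 15.86 11.6 ]
latchL [554.3 127.   92. ] [75.51 -5.75 16.6 ]
latchR [554.8 115.   92. ] [75.52  6.26 16.6 ]
```

>>> send_rows:
  translation:
    - [0, -0.8, 15]
    - [0, 0, 25]
    - [0, 0, 18]
    - [0, 0, 5]
    - [0, 0, 0]
  dr:
    - [0, 0, -0.15]
    - [0, 0, 0]
    - [0, 0, 0]
    - [0, 0, 0]
    - [0, 0, 0]
  grip: [0, 0, 0, 0, 0]

```text
clock: 30.85
position: [479.0, 118.8, 45.4]
ee_rot: [1.0, 0.023, 0.001, -0.0]
contact_force: [0.6, -0.2, 0.1]
gripper_width: 8.8
```

Run:
```python
from h import *
im,ci=look('w18'); s=arm.read_state();print(s['position'],s['contact_force'],s['gripper_width'],R.from_quat(s['ee_rot']).as_euler('xyz',degrees=True))
cv2.imwrite('pics/w18z.png',cv2.resize(im[0:280,60:480,::-1],None,fx=1.9,fy=1.9,interpolation=cv2.INTER_CUBIC))
```

```text
t 30.85 [479.  118.8  45.4]
[479.1320302  118.84489769  45.64886539] [ 0.28747071 -0.07899509  0.30740662] 8.433178079975976 [-1.79950562e+02 -1.09223116e-01  2.65988298e+00]
```

View pics/w18z.png

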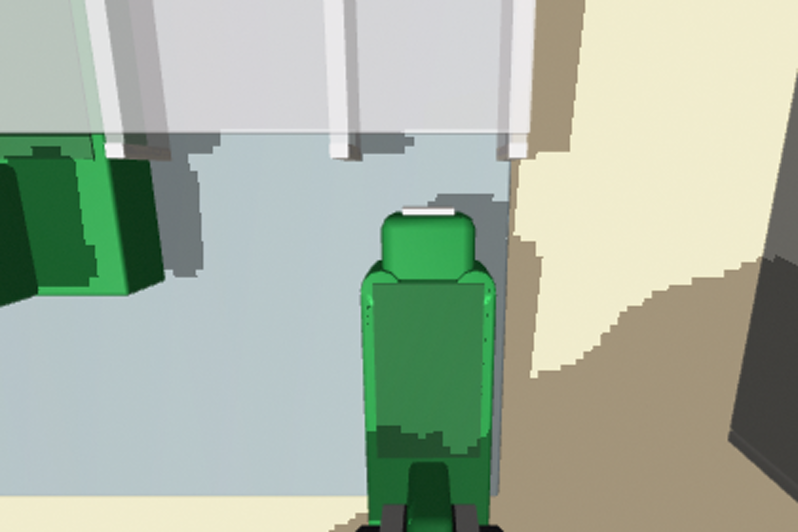

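>>> send_rows:
  translation:
    - [3, 0.3, 1.5]
    - [9, 0, 1]
    - [9, 0, 0]
    - [9, 0, 0]
    - [5, 0, 0]
  dr:
    - [0, 0, 0]
    - [0, 0, 0]
    - [0, 0, 0]
    - [0, 0, 0]
    - [0, 0, 0]
  grip: [0, 0, 0, 0, 0]

```text
clock: 31.52
position: [514.1, 119.8, 42.0]
ee_rot: [1.0, 0.023, 0.0, -0.0]
contact_force: [0.9, 0.3, -0.6]
gripper_width: 8.7
```

Run:
```python
from h import *
im,ci=look('w19'); s=arm.read_state();print(s['position'],s['contact_force'],s['gripper_width'],R.from_quat(s['ee_rot']).as_euler('xyz',degrees=True))
cv2.imwrite('pics/w19z.png',cv2.resize(im[0:280,60:480,::-1],None,fx=1.9,fy=1.9,interpolation=cv2.INTER_CUBIC))
```

```text
t 31.525 [514.1 119.8  42. ]
[514.56186322 119.92534537  42.0587188 ] [ 1.45836397 -0.02821025 -0.17945992] 8.573482221811021 [-1.79992142e+02 -3.99229194e-02  2.63563370e+00]
```

View pics/w19z.png

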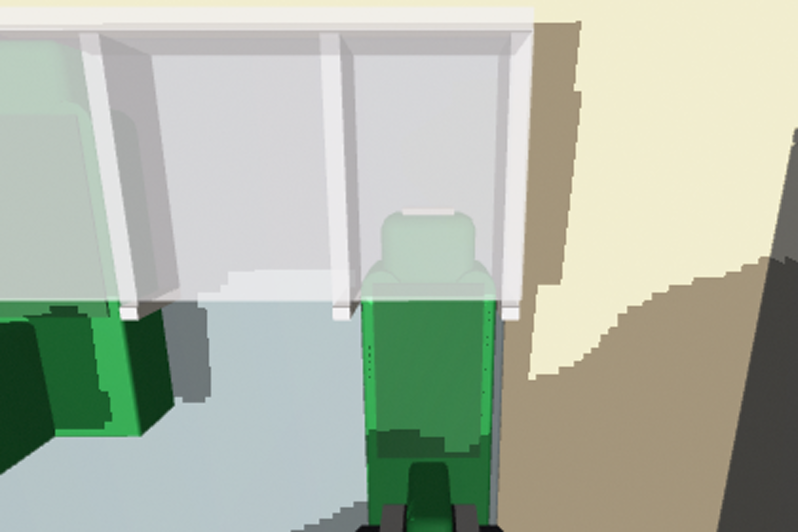

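>>> send_rows:
  translation:
    - [5, -0.5, 0]
    - [7, 0, 0]
    - [7, 0, 0]
    - [6, 0, 0]
    - [4, 0, 0]
  dr:
    - [0, 0, 0]
    - [0, 0, 0]
    - [0, 0, 0]
    - [0, 0, 0]
    - [0, 0, 0]
  grip: [0, 0, 0, 0, 0]

```text
clock: 32.2
position: [542.7, 121.6, 42.0]
ee_rot: [1.0, 0.023, -0.0, 0.0]
contact_force: [-1.2, 0.8, -1.0]
gripper_width: 8.9
```

>>> send_rows:
  translation:
    - [1.5, 0, 0.3]
    - [1, 0, 0.2]
    - [1, 0, 0]
    - [1, 0, 0]
    - [0, 0, 0]
  dr:
    - [0, 0, 0]
    - [0, 0, 0]
    - [0, 0, 0]
    - [0, 0, 0]
    - [0, 0, 0]
  grip: [0, 0, 0, 0, 0]

```text
clock: 32.83
position: [546.8, 121.8, 41.8]
ee_rot: [1.0, 0.023, 0.0, 0.0]
contact_force: [-3.2, 0.1, 4.5]
gripper_width: 8.3
```

>>> send_rows:
  translation:
    - [1, 0, 0]
    - [1, 0, 0]
    - [0, 0, 0]
    - [0, 0, 0]
    - [0, 0, 0]
  dr:
    - [0, 0, 0]
    - [0, 0, 0]
    - [0, 0, 0]
    - [0, 0, 0]
    - [0, 0, 0]
  grip: [0, 0, 0, 0, 0]

```text
clock: 33.45
position: [548.8, 121.9, 41.9]
ee_rot: [1.0, 0.023, 0.0, 0.0]
contact_force: [-2.2, -0.1, 5.3]
gripper_width: 8.7
```

>>> send_rows:
  translation:
    - [1, 0, -0.3]
    - [1, 0, 0]
    - [1, 0, 0]
    - [0, 0, 0]
    - [0, 0, 0]
  dr:
    - [0, 0, 0]
    - [0, 0, 0]
    - [0, 0, 0]
    - [0, 0, 0]
    - [0, 0, 0]
  grip: [0, 0, 0, 0, 0]

```text
clock: 34.08
position: [550.2, 121.9, 41.9]
ee_rot: [1.0, 0.023, -0.002, 0.0]
contact_force: [-6.9, 2.0, 6.3]
gripper_width: 8.4
```

>>> send_rows:
  translation:
    - [1, 0, 0]
    - [0, 0, 0]
    - [0, 0, 0]
    - [0, 0, 0]
    - [0, 0, 0]
  dr:
    - [0, 0, 0]
    - [0, 0, 0]
    - [0, 0, 0]
    - [0, 0, 0]
    - [0, 0, 0]
  grip: [0, 0, 0, 0, 0]

```text
clock: 34.7
position: [550.2, 121.8, 41.9]
ee_rot: [1.0, 0.023, -0.003, 0.001]
contact_force: [-9.2, 2.4, 9.5]
gripper_width: 8.5
```

Run:
```python
from h import *
im,ci=look('w20')
cv2.imwrite('pics/w20z.png',cv2.resize(im[0:280,60:480,::-1],None,fx=1.9,fy=1.9,interpolation=cv2.INTER_CUBIC))
```

```text
t 34.7 [550.2 121.8  41.9]
```

View pics/w20z.png

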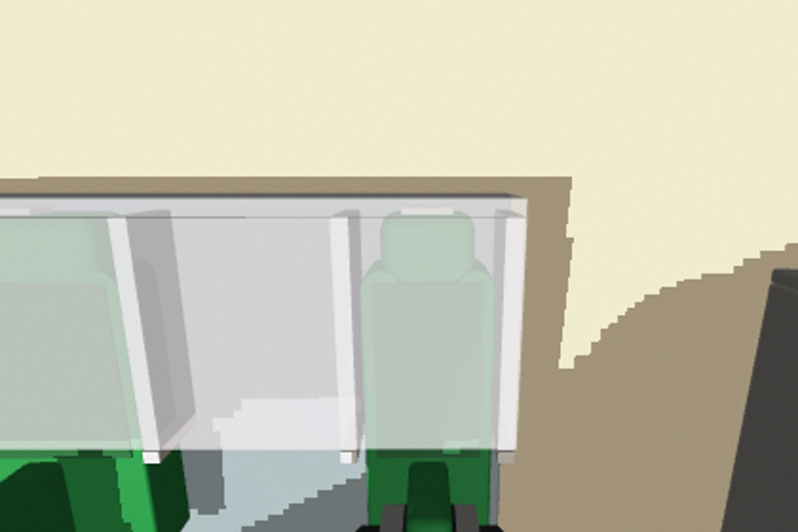

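>>> send_rows:
  translation:
    - [-1.5, 0, 0]
    - [0, 0, 0]
    - [0, 0, 0]
    - [0, 0, 0]
    - [0, 0, 0]
  dr:
    - [0, 0, 0]
    - [0, 0, 0]
    - [0, 0, 0]
    - [0, 0, 0]
    - [0, 0, 0]
  grip: [0, 0, 28, 28, 28]

```text
clock: 35.38
position: [551.6, 122.1, 41.6]
ee_rot: [1.0, 0.023, 0.0, -0.0]
contact_force: [0.2, 0.1, -0.2]
gripper_width: 28.0
```

>>> send_rows:
  translation:
    - [0, 0, -10]
    - [0, 0, -30]
    - [0, 0, -50]
    - [-10, 0, -50]
    - [0, 0, 0]
  dr:
    - [0, 0, 0]
    - [0, 0, 0]
    - [0, 0, 0]
    - [0, 0, 0]
    - [0, 0, 0]
  grip: [28, 28, 28, 28, 28]

```text
clock: 36.0
position: [543.5, 122.6, 187.6]
ee_rot: [1.0, 0.024, 0.005, -0.002]
contact_force: [0.1, -0.2, -0.5]
gripper_width: 27.9
```

Run:
```python
from h import *
arm.get_image('wrist');im,ci=look('w21'); t=save('top','t21.png'); save('scene','s21.png')
cv2.imwrite('pics/w21z.png',cv2.resize(im[0:300,60:560,::-1],None,fx=1.6,fy=1.6,interpolation=cv2.INTER_CUBIC))
plan([526,-34.8,118],0.2,8)
```

```text
t 36.05 [542.1 122.1 184.9]
t 36.2 pos [540.6 121.3 181. ] total [ -14.6 -156.1  -63. ]
[-2.7, 19.4, 7.9] [0.0, 0.01, 0.3]
[-2.6, 19.4, 7.9] [0.0, 0.01, 0.3]
[-2.5, 19.4, 7.9] [0.0, 0.01, 0.3]
[-2.4, 19.4, 7.9] [0.0, 0.01, 0.3]
[-2.3, 19.5, 7.9] [0.0, 0.01, 0.3]
[-2.2, 19.5, 7.9] [0.0, 0.01, 0.3]
[-2.1, 19.5, 7.9] [0.0, 0.01, 0.3]
[-2.0, 19.5, 7.9] [0.0, 0.01, 0.3]
```

View pics/w21z.png

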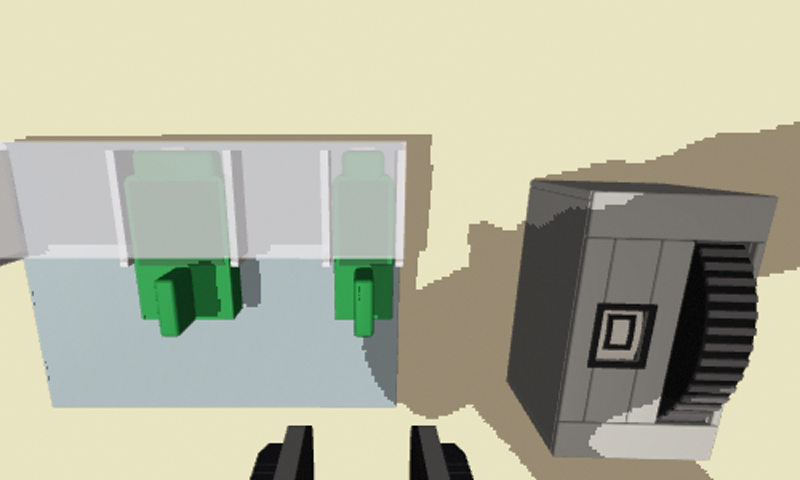

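View pics/t21.png

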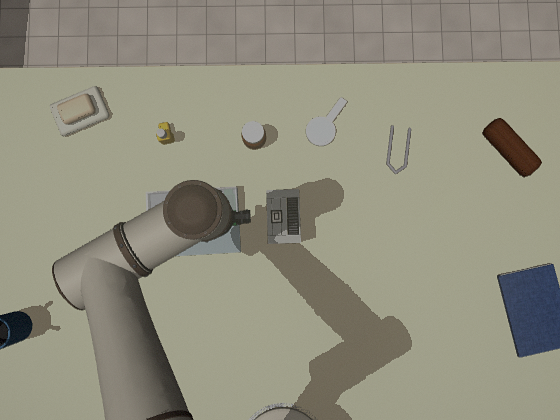

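>>> send_rows:
  translation:
    - [-2.5, 31, 0]
    - [-2.5, 31, 5]
    - [-2.5, 31, 8]
    - [-2.5, 31, 10]
    - [-2, 31, 10]
  dr:
    - [0, 0, 0.5]
    - [0, 0, 0.5]
    - [0, 0, 0.5]
    - [0, 0, 0.5]
    - [0, 0, 0.4]
  grip: [0, 0, 0, 0, 0]

```text
clock: 36.83
position: [533.0, -34.9, 147.2]
ee_rot: [1.0, 0.002, -0.001, 0.0]
contact_force: [0.2, -0.1, -1.1]
gripper_width: -0.0
```

>>> send_rows:
  translation:
    - [0, 0, 10]
    - [0, 0, 10]
    - [0, 0, 0]
    - [0, 0, 0]
    - [0, 0, 0]
  dr:
    - [0, 0, 0]
    - [0, 0, 0]
    - [0, 0, 0]
    - [0, 0, 0]
    - [0, 0, 0]
  grip: [0, 0, 0, 0, 0]

```text
clock: 37.45
position: [534.1, -33.2, 129.4]
ee_rot: [1.0, 0.003, 0.0, -0.0]
contact_force: [0.5, -0.4, -0.5]
gripper_width: -0.0
```

>>> send_rows:
  translation:
    - [-4, 1, 5]
    - [-3.5, 0.5, 8]
    - [0, 0, 7]
    - [0, 0, 2]
    - [0, 0, 0]
  dr:
    - [0, 0, 0]
    - [0, 0, 0]
    - [0, 0, 0]
    - [0, 0, 0]
    - [0, 0, 0]
  grip: [0, 0, 0, 0, 0]

```text
clock: 38.08
position: [526.3, -35.3, 106.7]
ee_rot: [1.0, 0.002, -0.0, 0.0]
contact_force: [-0.0, 0.3, 0.2]
gripper_width: 0.1
```

>>> send_rows:
  translation:
    - [0, 0, 1]
    - [0, 0, 0.7]
    - [0, 0, 0]
    - [0, 0, 0]
    - [0, 0, 0]
  dr:
    - [0, 0, 0]
    - [0, 0, 0]
    - [0, 0, 0]
    - [0, 0, 0]
    - [0, 0, 0]
  grip: [0, 0, 0, 0, 0]

```text
clock: 38.7
position: [526.4, -35.2, 105.4]
ee_rot: [1.0, 0.002, 0.0, -0.0]
contact_force: [-0.4, -0.8, 0.3]
gripper_width: -0.1
```

>>> send_rows:
  translation:
    - [0, 0, 0.6]
    - [0, 0, 0.5]
    - [0, 0, 0]
    - [0, 0, 0]
    - [0, 0, 0]
  dr:
    - [0, 0, 0]
    - [0, 0, 0]
    - [0, 0, 0]
    - [0, 0, 0]
    - [0, 0, 0]
  grip: [0, 0, 0, 0, 0]

```text
clock: 39.33
position: [526.6, -35.2, 105.0]
ee_rot: [1.0, 0.002, 0.0, 0.0]
contact_force: [-1.2, 0.0, 6.2]
gripper_width: -0.4
```

>>> send_rows:
  translation:
    - [5, 0, -1.7]
    - [5, 0, -1.2]
    - [5, 0, -0.7]
    - [5, 0, -0.2]
    - [5, 0, 0]
  dr:
    - [0, 0, 0]
    - [0, 0, 0]
    - [0, 0, 0]
    - [0, 0, 0]
    - [0, 0, 0]
  grip: [0, 0, 0, 0, 0]

```text
clock: 39.95
position: [552.0, -34.8, 109.0]
ee_rot: [1.0, 0.002, 0.001, -0.0]
contact_force: [-0.6, 2.2, 6.1]
gripper_width: 0.4
```

>>> send_rows:
  translation:
    - [5, 0, 0]
    - [5, 0, 0.2]
    - [5, 0, 0.7]
    - [5, 0, 1.2]
    - [5, 0, 1.7]
  dr:
    - [0, 0, 0]
    - [0, 0, 0]
    - [0, 0, 0]
    - [0, 0, 0]
    - [0, 0, 0]
  grip: [0, 0, 0, 0, 0]

```text
clock: 40.58
position: [578.4, -34.4, 105.8]
ee_rot: [1.0, 0.003, 0.003, -0.0]
contact_force: [0.8, 2.3, 5.5]
gripper_width: 0.1
```

>>> send_rows:
  translation:
    - [0, 0, -12]
    - [-18, 0, 0]
    - [-18, 0, 0]
    - [0, 0, 0]
    - [0, 0, 0]
  dr:
    - [0, 0, 0]
    - [0, 0, 0]
    - [0, 0, 0]
    - [0, 0, 0]
    - [0, 0, 0]
  grip: [0, 0, 0, 0, 0]

```text
clock: 41.2
position: [540.7, -35.2, 116.4]
ee_rot: [1.0, 0.002, 0.0, 0.0]
contact_force: [-0.1, -0.6, -0.8]
gripper_width: -0.0
```

Run:
```python
from h import *
im,ci=look('w22'); print(np.array(ci['cam_to_world'])[:3,3])
cv2.imwrite('pics/w22z.png',cv2.resize(im[150:300,120:330,::-1],None,fx=3.5,fy=3.5,interpolation=cv2.INTER_CUBIC))
```

```text
t 41.2 [540.7 -35.2 116.4]
[623.79222308 -34.98612276 258.75364492]
```

View pics/w22z.png

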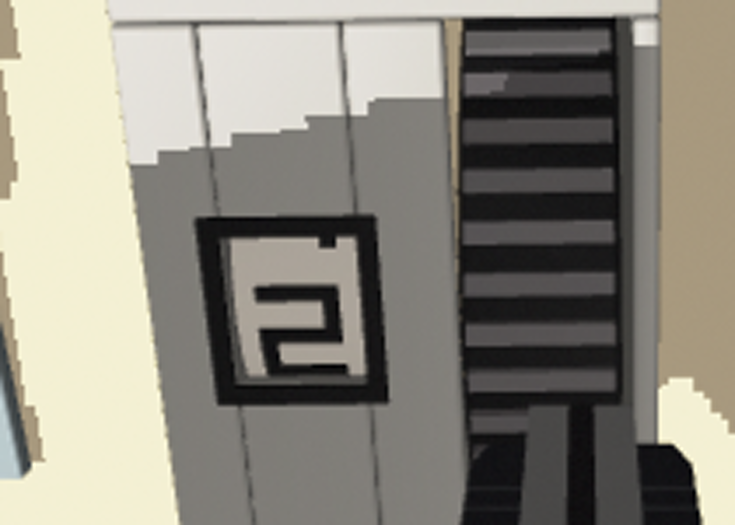

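>>> send_rows:
  translation:
    - [0, 0, 6]
    - [0, 0, 2]
    - [0, 0, 0.5]
    - [0, 0, 0]
    - [0, 0, 0]
  dr:
    - [0, 0, 0]
    - [0, 0, 0]
    - [0, 0, 0]
    - [0, 0, 0]
    - [0, 0, 0]
  grip: [0, 0, 0, 0, 0]

```text
clock: 41.88
position: [541.1, -35.2, 108.6]
ee_rot: [1.0, 0.003, 0.001, 0.0]
contact_force: [-1.8, -0.0, 6.4]
gripper_width: 0.2
```

>>> send_rows:
  translation:
    - [2, 0, -0.2]
    - [2, 0, -0.2]
    - [2, 0, -0.1]
    - [1, 0, 0]
    - [0, 0, 0]
  dr:
    - [0, 0, 0]
    - [0, 0, 0]
    - [0, 0, 0]
    - [0, 0, 0]
    - [0, 0, 0]
  grip: [0, 0, 0, 0, 0]

```text
clock: 42.5
position: [548.4, -35.0, 109.0]
ee_rot: [1.0, 0.003, 0.001, 0.0]
contact_force: [-1.0, 1.3, 5.0]
gripper_width: -0.1
```

>>> send_rows:
  translation:
    - [0, 0, -15]
    - [-20, -20, -30]
    - [-30, -20, -40]
    - [-20, 0, -20]
    - [0, 0, 0]
  dr:
    - [0, 0, 0]
    - [0, 0, 0]
    - [0, 0, 0]
    - [0, 0, 0]
    - [0, 0, 0]
  grip: [0, 0, 0, 0, 0]

```text
clock: 43.12
position: [477.1, 4.9, 215.5]
ee_rot: [1.0, 0.003, 0.002, -0.001]
contact_force: [-0.5, 0.2, -0.0]
gripper_width: 0.3
```

Run:
```python
from h import *
arm.get_image('wrist')
im,ci=look('w23'); print(np.array(ci['cam_to_world'])[:3,3]); u=proj([554,2.5,93],ci); print(u)
a,b=int(u[1])-35,int(u[0])-40
cv2.imwrite('pics/w23z.png',cv2.resize(im[a:a+70,b:b+80,::-1],None,fx=8,fy=8,interpolation=cv2.INTER_CUBIC))
```

```text
t 43.175 [477.2   4.7 214.1]
[560.04447099   4.83088484 356.51237642]
[288.68545512 100.90759731]
```

View pics/w23z.png

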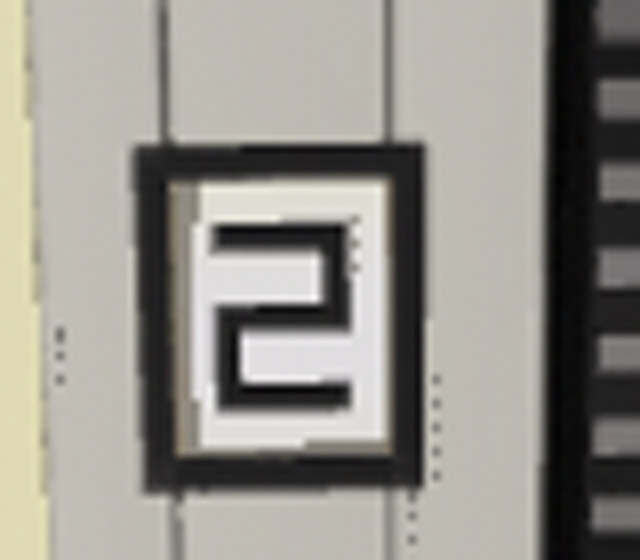

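Run:
```python
from h import *
im=save('scene','s24.png')
cv2.imwrite('pics/s24z.png',cv2.resize(im[110:270,190:420,::-1],None,fx=3.4,fy=3.4,interpolation=cv2.INTER_CUBIC))
```

```text
(no output)
```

View pics/s24z.png

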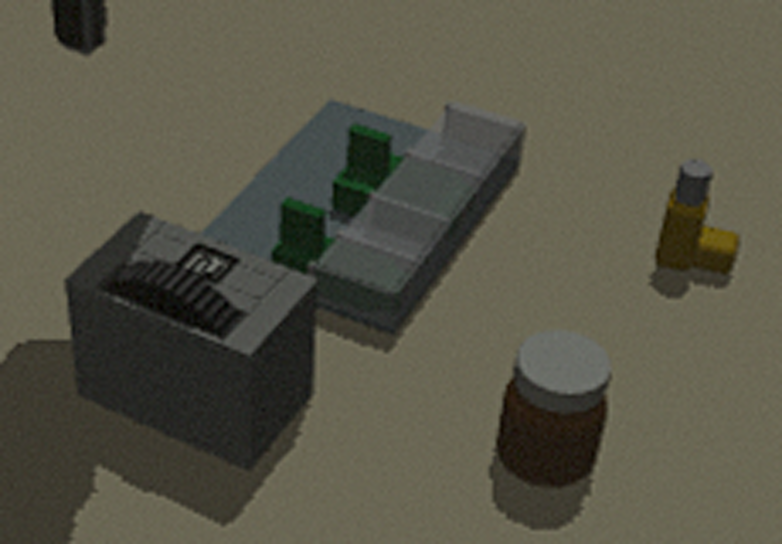

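View pics/s24.png

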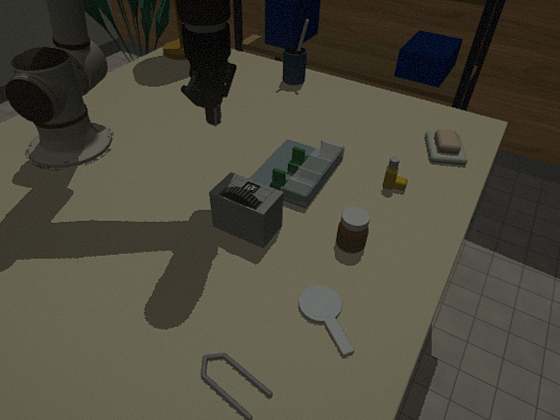

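Both boxes are in the rack at about pixel (278,178) and (298,155), no green box is left on the surface, the arm is clear of everything, and the other items look untouched.

```bash
python3 -c "
from bench import arm
print(arm.job_done())"
```

```text
the job is handed in; nothing more can be done
None
```

The job is handed in at about 43 s of the 210 s allowed, with the counter showing 2 and both pill boxes in the rack.

- **Counter cleared:** it started at about 6 and I rolled it down to 0. In the check picture the 0 sat about 1 mm toward +x of the window centre, part of that from the camera angle. I left it there.
- **Pill boxes:** only two were on the surface.
  - **52 mm box:** went into channel 3.
  - **32 mm box:** had been knocked about 5 cm aside partway through, so I located it again before putting it in channel 1.
  - **Fully home:** I pushed each until it stopped at the back wall, at about 12 N and 9 N, and the last pictures show both home.
- **Final count:** I rolled the wheel to 2, and in a near-overhead picture the digit's centre matches the window's to within a pixel.
- **Other things:** in the last scene picture the jar, inhaler, magnifier and tongue scraper look unmoved, and the gripper was clear of everything.

Two things went differently from plan. An early wrist picture, taken while the arm was still settling, gave a box position about 7 mm off; I measured again before grasping. The trained networks found no rack in the first top picture, so I measured its pose from pixels.

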